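Form a bracket with the bench-held locking pliers

ROBOT

A 6-joint arm with a two-finger parallel gripper is mounted at the origin on the work surface. World frame = base frame: x ahead of the robot, y to its left, z up, the work surface at z = 0. Lengths are in mm, angles in rad, forces in N, time in s.
With the tool pointing down it reaches from about 350 to 975 mm from the base axis. Payload 7.1 kg.
Tool frame: the origin (TCP) lies on the front face of the gripper's body, between the roots of the fingers; the fingertips stand 80 mm ahead of it and the grasp point (between the pads) lies 61 mm ahead of it (ctrl.tcp_to_grasp is the distance from the TCP to the grasp point, in mm); z points along the fingers, y is the direction in which the jaws open and shut (so a half turn about z gives the same grasp; the last joint's range is limited). The gripper opens to 88 mm and grips with 3 to 60 N. Pads are 20 mm wide; open, the fingers measure 115 mm over their backs; the gripper's body (75 mm by 178 mm) begins 61 mm behind the grasp point.
Start: joints at [-1.257, 0.423, 1.63, -0, 1.089, -0.019], TCP at [204.199, -590.685, 302.675] pointing down, gripper open.
Joint ranges: [-3, 3], [-0.9, 2.11], [0.09, 2.58], [-1.31, 4.45], [0.11, 2.69], [-2.54, 2.54]. Speed limits (rad/s): [2.39, 2.39, 3.01, 3.14, 3.14, 3.14].

INTERFACE

Orientations are given as a rotation vector (axis times angle).
In Python, from workcell import telemetry, get_image, ctrl gives the robot as it stands.
- The arm moves only by the tool send_rows, never from a script. Its argument "rows" is a list of rows, each a list of 5 numbers: the shift along the tool's x, y, z in m, then the turn about the tool's z in rad, then the opening, from -1 (shut) to 1 (fully open). A call has 1 to 5 rows; each row shifts and turns the commanded pose from where the row before left it, along the tool's axes as they then stand; what a row does not reach is not made up. A row lasts 1/10 s, in which the tool goes at most 50 mm and 8.59 degrees, less where a joint would pass 70% of its speed; a pose out of reach is approached as far as the arm can. A call with a gripper value outside its range is refused whole. The fingers move at their own pace and stop on an object; the grip force is fixed at half the most. Time passes only in rows, so rows that do not move let the fingers close. It gives the time, the measured TCP pose, the force and the opening at its end, in the units of the state.
- telemetry.get_obs(): the state, without advancing time (a new reading comes with each control period).
- get_image(name): name is "scene" or "side" or "wrist"; returns a dict with "color" (480x640x3 uint8, blue, green, red), "z_map" (480x640 float32, mm along the optical axis (not along the pixel's ray), 0 where there is no reading), "camera_matrix" (3x3 intrinsics, pixels), "rvec" (rotation vector, rad) and "tvec" (3), from world to camera coordinates, as OpenCV has them. Camera axes: x right, y down, z forward; pixel columns grow to the right and rows downward; lengths in mm; the calibration is good to about 2 mm. A picture is of the moment at which its call begins.
- ctrl.close_job(): hands the job in, once; it reports no verdict.
The state is a dict: "t": time; "qpos": joint angles; "qvel": joint speeds; "joint_torque": joint torques, N m; "ee_pos": TCP position; "orientation": TCP orientation; "ft_force": force on the tool from outside, world axes, zero at the start; "moment": the same for the moment, N m; "width": finger opening in mm.
Only numpy, scipy, OpenCV 4.12 (cv2) and the standard library are available. Lean on these libraries where they do the work, as an engineer would, in place of code of your own. Each camera call takes 0.05 s, during which the arm holds its last target.

TASK

Squeeze the upper handle of the locking pliers down until they snap over centre and stay locked by themselves, so that the strip lying on the die is folded into a bracket. Then flick up the yellow release lever so that the pliers spring fully open, lift the bracket out of the die, and lay it, without dropping it, on the floor of the green steel tray. Leave the pliers open and the other tools where they lie.

Things in the scene. Friction and masses are not known exactly. Their poses are not given: they have to be found in the camera images.
- vise: Blue bench vise, fixed, gripping the locking pliers by their lower handle. Origin: on the bench under the middle of the vise jaws (x -41 to +41 mm, tops 126 mm up). +x: level along the pliers from their jaws (x -133) to the tail (x +110); y: level across them; z up. Pliers upright in plane y = 0, all within y -11 to +11; vise within y -147 to +95. Forces on the pliers count as on this body.
- die (a point): Centre of the V die on the pliers' lower jaw, level with its two top edges: 140 mm up, at vise x -115, y 0. V along vise y, 20 mm long with open ends, 24 mm across, 12 mm deep, faces at 45 degrees, nothing beside it. The upper jaw (22 mm wide) overhangs it; open, its nose hangs 30 to 75 mm above the die, so reach in at a slant from in front (vise -x side), not from straight above.
- jaw (a joint): Upper jaw of the pliers with the folding blade, hinged across them 62 mm behind the die centre. 0 = fully open, where a spring holds it; about 0.63 rad = closed on the die.
- handle (a joint): Upper handle against the upper jaw, joined by a toggle. 0 = fully open, about 1.15 rad = dead centre, 1.20 = snapped over centre onto its stop, where it stays locked by itself. Pressing it down at the press point takes up to about 20 N; past dead centre it snaps home.
- press_point (a point): On top of the red end of the upper handle, mid of its 22 mm width, 22 mm before its end: push down here. Moves with the handle: 235 mm above the bench when open (the red end then slopes up towards the tail by about 0.4 rad), 168 mm when locked; going down it drifts about 7 mm towards the tail (vise +x).
- release (a joint): Release lever, hinged on the upper handle 59 mm before its tab. 0 = at rest, tab down; 0.45 rad = lifted to its stop. With the pliers locked, lifting it 0.15 to 0.4 rad (about 2 to 4 N up at the tab) breaks the toggle and the spring opens the pliers, carrying handle and tab up; do not hold the handle down.
- lever_tab (a point): Centre of the release lever's yellow tab, 26 mm long (vise x), 14 mm wide (y), 6 mm thick. It sticks out behind the tail of the upper handle, which ends 12 mm before this point and 15 to 30 mm above it (locked); nothing lies below. Moves along: 134 mm above the bench and 210 mm from the die when locked; with the pliers open 223 mm (lever at rest) to 246 mm (lifted) up, 217 mm from the die.
- strip: Aluminium strip 60 x 32 x 3 mm, about 30 g, lying flat across the die's top edges, 6 mm over each die side. Origin: middle of its cut fold line, mid thickness. Front leaf (34 mm, away from the handles) along its -x, rear leaf 26 mm; y along the fold. Formed, it sits in the V, fold about 9 mm below the die's top edges, both leaves rising at about 45 degrees, the front one standing out in front.
- fold (a joint): Fold of the strip: 0 = flat, 1.57 rad = square. The pliers leave it at about 1.4 to 1.5. Stiff, stays as bent, but gives above 0.06 N m: hold the bracket by a leaf's side edges (32 mm apart), do not squeeze the two leaves together or press hard on them.
- tray: Shallow open green steel tray, fixed: 140 mm (its x) by 190 mm (y) outside, 26 mm high, walls and floor 3 mm. Origin: centre of its underside. A finished bracket stands near its +y end (y about +62 mm); the rest is free.
- sample: The finished bracket already in the tray, like the one to be made, standing as an L (34 mm high, 32 mm wide, foot 26 mm). Origin: under its upright leaf. It may be nudged.
- router: Trim router, orange and aluminium, base 90 mm square, 214 mm tall, standing at the back. Leave alone. Origin: centre of its base.
- screw_dish: Square glass dish of brass screws, 95 mm square, 34 mm high. Leave alone. Origin: centre of its underside.
- chuck_key: Chrome T-handled chuck key lying flat, 83 mm long, cross bar 70 mm, 16 mm high. Leave alone. Origin: on its shaft, on the bench.
- blue_clamp: Blue plastic spring clamp lying on its side, about 135 x 65 mm, 26 mm high. Leave alone. Origin: near its pivot, on the bench.
- try_square: Try square, dark wooden stock 110 mm and steel blade 150 mm, lying flat, 18 mm high. Leave alone. Origin: middle of the stock, on the bench.
- organizer: Turntable organizer of small screws in five sectors, 200 mm across, 80 mm tall, fixed base. Not needed. Origin: centre of its base.
Things that resemble listed ones, but are neither listed nor needed, are in the scene too. What is shaped like the strip but brown is not meant.

How it is judged (in metres and radians):
On the way, in this order (a step that is already met when the one before it is completed fails the run):
1. the pliers are squeezed past dead centre and stay locked with nothing touching them, the strip folded to more than 70 degrees (value of joint handle above 1.14 rad and value of joint fold above 1.22 rad and contact force between the fingers and vise below 0.5 N), for 0.2 s.
2. the release lever is flicked up (value of joint release above 0.1 rad).
3. the pliers spring open (value of joint jaw below 0.08 rad), for 0.2 s.
4. the bracket is lifted clear of the die (distance between strip and die above 0.06 m), for 0.1 s.
At the end, for the whole second after the job is handed in: The bracket, still folded to more than 70 degrees, is at rest and let go in the tray, its fold line inside the walls (at least 5 mm from them) and less than 30 mm above the tray's underside; the pliers stand open (jaw within 0.08 rad of fully open) (x of strip in the frame of tray between -0.062 and 0.062 m and y of strip in the frame of tray between -0.087 and 0.087 m and z of strip in the frame of tray below 0.03 m and value of joint fold above 1.22 rad and value of joint jaw below 0.08 rad and linear speed of strip below 0.02 m/s and contact force between the fingers and strip below 0.1 N); the robot touches nothing.
It fails at once if the bracket or strip is dropped more than about 3 cm or thrown (linear speed of strip above 0.8 m/s and contact force between the fingers and strip below 0.1 N).
It fails at once if the router, dish of screws, chuck key, blue clamp or try square is pushed more than 3 cm (distance of any of router, screw_dish, chuck_key, blue_clamp, try_square from where it was at the start of the episode above 0.03 m).
It also fails if it takes over 64 s, if anything falls off the work surface, if the arm or the gripper's body presses on something with over 40 N, if the wrist force passes 120 N, or if a joint passes its speed limit or range.

## Working session

There is one attempt and no reset: what is moved stays moved. The work goes in short steps, Python scripts to look and compute and a tool call to move; the robot and the scene stay as the last step left them, time stands still between calls to the robot, and variables do not carry over. Pictures are saved under pics/ and viewed, and the job is handed in when it is done.

Besides the shell and the picture viewer there is one more tool, called after "Call:" by a JSON object that holds its "name" and its "arguments". send_rows: Moves the arm, as the interface text tells. Its arguments: {"type":"object","properties":{"rows":{"type":"array"}},"required":["rows"]}

```bash
mkdir -p pics; ls; python3 - <<'E'
from workcell import telemetry, get_image, ctrl
import cv2,numpy as np
print(telemetry.get_obs()); print(ctrl.tcp_to_grasp)
for n in ["scene","side","wrist"]:
    d=get_image(n); cv2.imwrite(f"pics/{n}0.png",d["color"]); np.savez(f"{n}0.npz",**d)
    R=cv2.Rodrigues(np.array(d["rvec"],float))[0]; print(n,-R.T@np.array(d["tvec"]).ravel(), R[2])
E
```

```text
pics
{'t': 0.0, 'qpos': array([-1.25701542e+00,  4.23828887e-01,  1.63068882e+00, -1.77813430e-05,
        1.08859217e+00, -1.89833860e-02]), 'qvel': array([ 0.000955  , -0.00074893, -0.00090711,  0.00086022, -0.00183366,
       -0.00030264]), 'joint_torque': array([ 5.88735111e-05, -5.44626224e+01, -2.73658812e+01,  6.44768123e-02,
        2.27706676e-02, -1.14117552e-04]), 'ee_pos': array([ 204.05726734, -590.29077465,  301.90953151]), 'orientation': array([-3.09672856e+00, -5.20061201e-01,  3.74305441e-04]), 'ft_force': array([-0.33989551,  0.13388674,  0.30581316]), 'moment': array([ 0.02357985, -0.02310366,  0.00458626]), 'width': 87.69461815345385}
61.3
scene [1054.83127165 -825.75390927 1008.80501124] [-0.40194956  0.64530412 -0.64963   ]
side [378.06542173 863.41256    755.10406915] [ 0.12546611 -0.81615592 -0.5640459 ]
wrist [ 277.5370467  -565.30462249  385.12457636] [-0.26940967 -0.09278612 -0.95854534]
```

View pics/scene0.png

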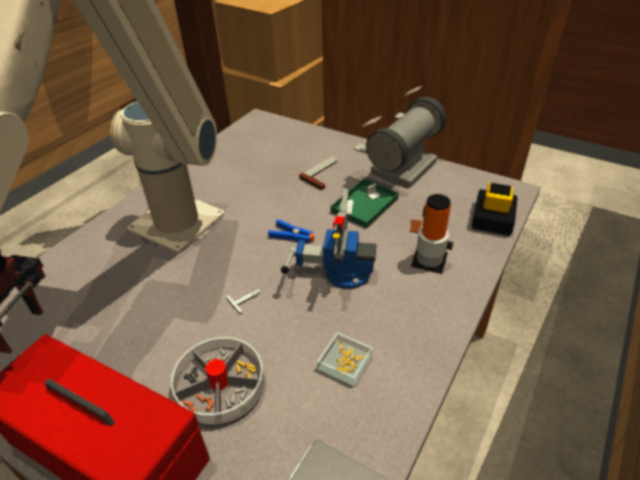

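View pics/side0.png

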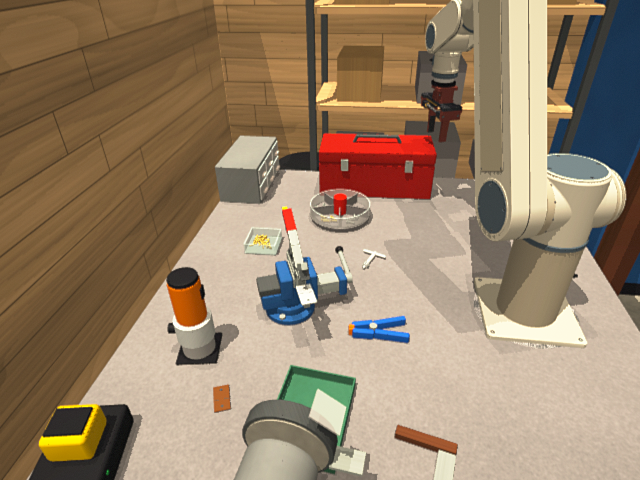

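View pics/wrist0.png

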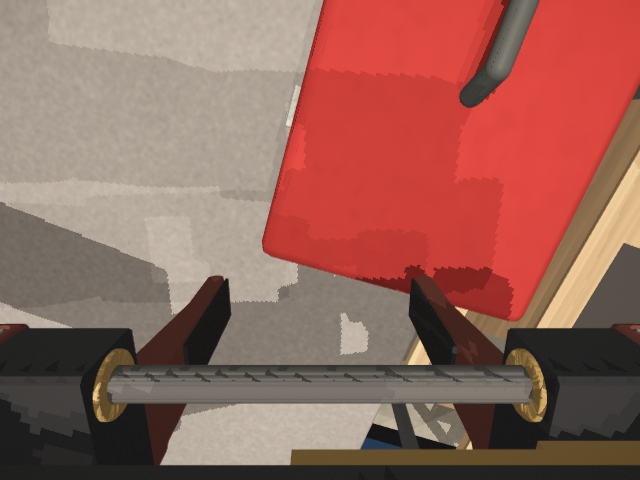

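```bash
cat > h.py <<'E'
import cv2,numpy as np
from workcell import telemetry,get_image,ctrl
def grab(n,name):
    d=get_image(n); cv2.imwrite(f"pics/{name}.png",d["color"]); np.savez(f"{name}.npz",**d); return d
def cloud(d):
    z=d["z_map"]; K=d["camera_matrix"]; R=cv2.Rodrigues(np.array(d["rvec"],float))[0]; t=np.array(d["tvec"],float).ravel()
    v,u=np.mgrid[:480,:640]
    P=np.dstack([(u-K[0,2])/K[0,0]*z,(v-K[1,2])/K[1,1]*z,z])-t
    P=P@R; P[z==0]=np.nan
    return P
def crop(d,u0,v0,u1,v1,s,name):
    cv2.imwrite(f"pics/{name}.png",cv2.resize(d["color"][v0:v1,u0:u1],None,fx=s,fy=s,interpolation=cv2.INTER_CUBIC))
E
python3 - <<'E'
from h import *
for n,pts in [("scene0",[(340,220),(340,238),(352,192),(365,200),(435,205),(345,355),(290,232),(350,262),(318,180),(245,298)]),("side0",[(288,215),(284,209),(297,255),(305,275),(308,297),(303,267),(318,390),(330,405),(185,290),(265,238),(375,330),(290,310),(285,285),(222,398),(425,438)])]:
    d=dict(np.load(n+".npz")); P=cloud(d)
    for p in pts: print(n,p,P[p[1],p[0]].round(0))
    if n=="scene0": crop(d,260,160,420,300,5,"sc_crop")
    else: crop(d,230,180,370,320,5,"si_crop")
E
```

```text
scene0 (340, 220) [588.   8. 233.]
scene0 (340, 238) [576.  29. 155.]
scene0 (352, 192) [417. 395.  12.]
scene0 (365, 200) [469. 388.   2.]
scene0 (435, 205) [758. 201. 214.]
scene0 (345, 355) [ 713. -191.   16.]
scene0 (290, 232) [344. 131.   2.]
scene0 (350, 262) [604.  33.  80.]
scene0 (318, 180) [274. 412.   1.]
scene0 (245, 298) [ 392. -158.    7.]
side0 (288, 215) [587.   0. 235.]
side0 (284, 209) [599. -12. 244.]
side0 (297, 255) [551.  87. 185.]
side0 (305, 275) [521. 154. 183.]
side0 (308, 297) [513. 175. 141.]
side0 (303, 267) [524. 161. 209.]
side0 (318, 390) [444. 478. 240.]
side0 (330, 405) [426. 491. 227.]
side0 (185, 290) [743. 253. 201.]
side0 (265, 238) [ 721. -229.    9.]
side0 (375, 330) [366. 138.  25.]
side0 (290, 310) [571. 106.  34.]
side0 (285, 285) [579. 108. 112.]
side0 (222, 398) [664. 348.   5.]
side0 (425, 438) [265. 389.  19.]
```

View pics/sc_crop.png

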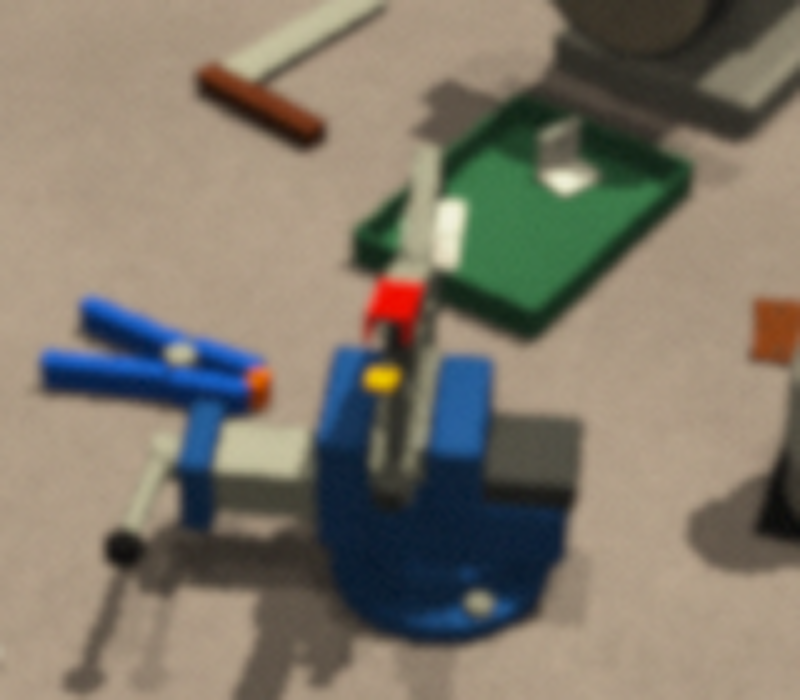

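View pics/si_crop.png

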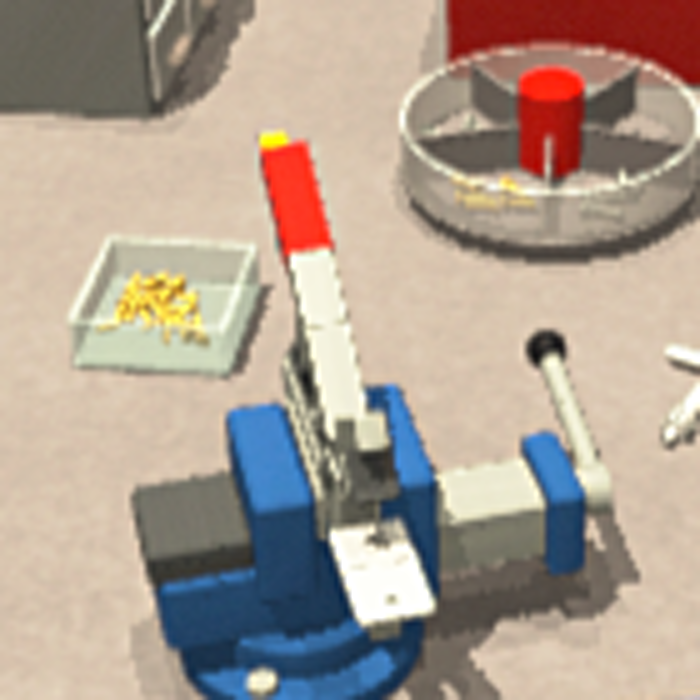

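Lookalikes: grey strip on the die, side (306,297) – matches "lying on the die's top edges"; brown strip on bench (222,398) – excluded; sample bracket in tray (325,405) – excluded. The crop confirms the first. Next I measure.

```bash
python3 - <<'E'
from h import *
d=dict(np.load("side0.npz")); P=cloud(d); c=d["color"].astype(int); hsv=cv2.cvtColor(d["color"],cv2.COLOR_BGR2HSV)
v,u=np.mgrid[:480,:640]
win=(u>270)&(u<330)&(v>200)&(v<320)
m=win&(abs(P[...,2]-141)<4)&(hsv[...,1]<60)
Q=P[m]; print("strip",len(Q),Q.mean(0),cv2.minAreaRect(Q[:,:2].astype(np.float32)))
print(cv2.boxPoints(cv2.minAreaRect(Q[:,:2].astype(np.float32))))
red=win&((hsv[...,0]<8)|(hsv[...,0]>172))&(hsv[...,1]>150)&(P[...,2]>180)
Q=P[red];Q=Q[Q[:,2]>200];print("red",len(Q),np.nanmean(Q,0),Q.min(0),Q.max(0))
top=win&((hsv[...,1]<60)|red)&(P[...,2]>172)
Q=P[top];l=cv2.fitLine(Q[:,:2].astype(np.float32),cv2.DIST_HUBER,0,.01,.01).ravel();print("line",l,len(Q),np.degrees(np.arctan2(l[1],l[0])))
yel=win&(hsv[...,0]>20)&(hsv[...,0]<35)&(hsv[...,1]>150);Q=P[yel];print("yel",Q.mean(0),Q)
for n in ["side0","scene0"]:
    d=dict(np.load(n+".npz")); P=cloud(d);hsv=cv2.cvtColor(d["color"],cv2.COLOR_BGR2HSV)
    g=(hsv[...,0]>60)&(hsv[...,0]<90)&(hsv[...,1]>80)&(P[...,2]<40)&(P[...,2]>-5)&(P[...,1]>200)&(P[...,0]<640)
    Q=P[g];r=cv2.minAreaRect(Q[:,:2].astype(np.float32));print("tray",n,len(Q),r,cv2.boxPoints(r))
    if n=="scene0":
        Pn=P; w=(Pn[...,2]>0)&(abs(Pn[...,0]-440)<120)&(abs(Pn[...,1]-400)<120)&(hsv[...,1]<70)&(Pn[...,2]<60)&(Pn[...,2]>8)
        Q=Pn[w];print("sample",len(Q),Q.mean(0),Q.min(0),Q.max(0))
# grinder bounds
w=(P[...,1]>400)&(P[...,2]>60)&(P[...,0]<700)&(P[...,0]>250)
Q=P[w];print("grinder",np.percentile(Q,[1,50,99],axis=0))
E
```

```text
strip 262 [520.16530109 166.83145088 143.24315544] ((543.6854248046875, 110.81686401367188), (31.749406814575195, 188.18731689453125), 23.001049041748047)
[[492.30588  191.22687 ]
 [565.8397    18.000856]
 [595.06494   30.40686 ]
 [521.5311   203.63287 ]]
red 202 [583.01345422  13.36974445 232.09105924] [564.8628628  -17.20146873 217.83929043] [602.94110732  41.08202075 244.63254895]
line [ 3.7999794e-01 -9.2498732e-01  5.5712415e+02  7.7925949e+01] 717 -67.66644
yel [605.41349401 -41.91672654 230.49901144] [[610.85107206 -41.30557804 231.99633819]
 [608.61613156 -42.35771029 231.55774104]
 [606.32823594 -43.21495398 231.23201874]
 [603.44017199 -41.67324421 232.292213  ]
 [602.00283745 -45.98044764 229.97423981]
 [610.72094802 -40.09708475 229.89108479]
 [608.77591488 -42.28847545 228.78829657]
 [605.95814295 -41.05659531 229.67486917]
 [603.63670078 -41.78132128 229.42457184]
 [600.56960866 -39.48869681 230.92613426]
 [598.64866983 -41.8398842  229.73161837]]
tray side0 2178 ((479.93780517578125, 365.38287353515625), (191.59457397460938, 140.08982849121094), 83.37615966796875) [[399.31018 278.30475]
 [538.46484 262.14532]
 [560.5654  452.461  ]
 [421.41077 468.62042]]
tray scene0 1259 ((478.3592529296875, 363.35382080078125), (199.9866180419922, 145.53369140625), 83.60426330566406) [[394.90652 272.0887 ]
 [539.5345  255.87698]
 [561.812   454.61893]
 [417.18402 470.83066]]
sample 146 [465.39520364 424.8837388   21.06285392] [398.79693058 280.73373489   8.03845155] [558.73699695 519.90251846  40.2619572 ]
grinder [[ 257.14297522  471.69770579   65.79655485]
 [ 508.88328955 1070.77766701  218.7093741 ]
 [ 695.69608794 1083.89923355  459.6585998 ]]
```

```bash
cat >> h.py <<'E'
from scipy.spatial.transform import Rotation as Ro
def plan(dst,yaw=None,n=None,grip=1):
    "rows in tool axes from current pose to TCP dst (mm), tool-x yaw deg"
    o=telemetry.get_obs(); p=np.array(o["ee_pos"]); R=Ro.from_rotvec(o["orientation"]).as_matrix()
    y0=np.arctan2(R[1,0],R[0,0]); dy=0 if yaw is None else (np.radians(yaw)-y0+np.pi)%(2*np.pi)-np.pi
    D=np.array(dst)-p; n=n or max(int(np.ceil(np.linalg.norm(D)/49)),int(np.ceil(abs(dy)/.145)),1)
    print("yaw",np.degrees(y0),"D",D.round(1),"n",n)
    for i in range(n):
        y=y0+dy*i/n; x=np.array([np.cos(y),np.sin(y),0]); yy=np.array([np.sin(y),-np.cos(y),0])
        s=D/n/1000
        print([round(float(s@x),4),round(float(s@yy),4),round(float(-s[2]),4),round(float(-dy/n),4),grip])
E
python3 -c "
from h import *
plan([550,80,440],112.5,17)"
```

```text
yaw 19.065155970677015 D [345.9 670.4 138. ] n 17
[0.0321, -0.0306, -0.0081, -0.0959, 1]
[0.0349, -0.0274, -0.0081, -0.0959, 1]
[0.0374, -0.0239, -0.0081, -0.0959, 1]
[0.0395, -0.0203, -0.0081, -0.0959, 1]
[0.0412, -0.0164, -0.0081, -0.0959, 1]
[0.0426, -0.0124, -0.0081, -0.0959, 1]
[0.0436, -0.0082, -0.0081, -0.0959, 1]
[0.0442, -0.004, -0.0081, -0.0959, 1]
[0.0444, 0.0003, -0.0081, -0.0959, 1]
[0.0441, 0.0045, -0.0081, -0.0959, 1]
[0.0435, 0.0087, -0.0081, -0.0959, 1]
[0.0425, 0.0128, -0.0081, -0.0959, 1]
[0.0411, 0.0168, -0.0081, -0.0959, 1]
[0.0392, 0.0207, -0.0081, -0.0959, 1]
[0.0371, 0.0244, -0.0081, -0.0959, 1]
[0.0346, 0.0278, -0.0081, -0.0959, 1]
[0.0318, 0.031, -0.0081, -0.0959, 1]
```

Call:
{"name": "send_rows", "arguments": {"rows": [[0, 0, -0.045, 0, 1], [0, 0, -0.045, 0, 1], [0.032, -0.031, -0.01, -0.096, 1], [0.035, -0.027, -0.01, -0.096, 1], [0.037, -0.024, -0.01, -0.096, 1]]}}

```text
t: 0.65
ee_pos: [265.2, -471.1, 423.0]
orientation: [-2.99, -0.964, -0.0]
ft_force: [1.2, -0.1, 0.5]
width: 87.7
```

Call:
{"name": "send_rows", "arguments": {"rows": [[0.04, -0.02, -0.005, -0.096, 1], [0.041, -0.016, -0.005, -0.096, 1], [0.043, -0.012, -0.005, -0.096, 1], [0.044, -0.008, 0, -0.096, 1], [0.044, -0.004, 0, -0.096, 1]]}}

```text
t: 1.15
ee_pos: [368.4, -273.9, 437.8]
orientation: [2.674, 1.648, 0.0]
ft_force: [1.0, -1.1, 0.2]
width: 87.6
```

Call:
{"name": "send_rows", "arguments": {"rows": [[0.044, 0, 0, -0.096, 1], [0.044, 0.0045, 0, -0.096, 1], [0.0435, 0.009, 0, -0.096, 1], [0.0425, 0.013, 0, -0.096, 1], [0.041, 0.017, 0, -0.096, 1]]}}

```text
t: 1.65
ee_pos: [470.1, -77.0, 437.7]
orientation: [2.206, 2.237, -0.0]
ft_force: [1.4, -0.7, -0.0]
width: 87.9
```

Call:
{"name": "send_rows", "arguments": {"rows": [[0.039, 0.021, 0, -0.096, 1], [0.037, 0.024, 0, -0.096, 1], [0.035, 0.028, 0, -0.096, 1], [0.032, 0.031, 0, -0.096, 1], [0, 0, 0, 0, 1]]}}

```text
t: 2.15
ee_pos: [552.4, 83.2, 437.1]
orientation: [-1.735, -2.619, -0.001]
ft_force: [-0.3, -1.0, 0.0]
width: 87.7
```

```bash
python3 -c "
from h import *
d=grab('wrist','w1'); print(telemetry.get_obs()['ee_pos'],telemetry.get_obs()['t']); plan([550,80,440],112.5)"
```

```text
[551.39420328  81.31246736 436.936903  ] 2.2
yaw 112.7762752138807 D [-1.4 -1.3  3.1] n 1
[-0.0007, -0.0018, -0.0031, 0.0048, 1]
```

View pics/w1.png

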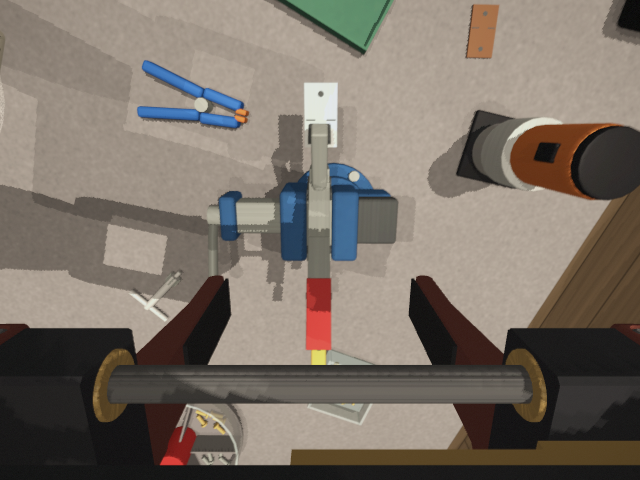

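```bash
python3 - <<'E'
from h import *
d=dict(np.load("w1.npz")); P=cloud(d); hsv=cv2.cvtColor(d["color"],cv2.COLOR_BGR2HSV)
v,u=np.mgrid[:480,:640]; win=(u>290)&(u<345)&(v>75)&(v<362)
def rep(n,m):
    Q=P[m];Q=Q[~np.isnan(Q[:,0])];r=cv2.minAreaRect(Q[:,:2].astype(np.float32));print(n,len(Q),Q.mean(0).round(1),"z",Q[:,2].min().round(1),Q[:,2].max().round(1),np.round(r[0],1),np.round(r[1],1),round(r[2],2));print(cv2.boxPoints(r).round(1).tolist())
rep("strip",win&(v<148)&(abs(P[...,2]-142)<6))
red=win&((hsv[...,0]<8)|(hsv[...,0]>172))&(hsv[...,1]>130)&(P[...,2]>150)&(v>270); rep("red",red)
yel=win&(hsv[...,0]>20)&(hsv[...,0]<35)&(hsv[...,1]>130)&(v>345); rep("yel",yel)
m=win&(P[...,2]>150);Q=P[m];l=cv2.fitLine(Q[:,:2].astype(np.float32),cv2.DIST_HUBER,0,.01,.01).ravel();print(l,np.degrees(np.arctan2(l[1],l[0])))
for vv in range(80,362,8): print(vv,P[vv,319].round(0))
E
```

```text
strip 1610 [515.4 174.1 144. ] z 140.7 146.4 [517.7 167.9] [32.  59.6] 22.98
[[491.29998779296875, 189.10000610351562], [514.5999755859375, 134.1999969482422], [544.0999755859375, 146.6999969482422], [520.7999877929688, 201.60000610351562]]
red 1713 [581.1  11.9 232.7] z 214.2 246.3 [580.5  11.6] [21.7 57. ] 22.74
[[559.5, 33.70000076293945], [581.5, -18.799999237060547], [601.5999755859375, -10.5], [579.5, 42.099998474121094]]
yel 161 [601.7 -39.  215.4] z -0.2 228.5 [ 627.9 -107.1] [ 12.4 170.6] 20.59
[[592.0999755859375, -29.399999618530273], [652.0999755859375, -189.10000610351562], [663.7000122070312, -184.8000030517578], [603.7000122070312, -25.100000381469727]]
[ 3.8915616e-01 -9.2117178e-01  5.5922870e+02  6.4849701e+01] -67.09799
80 [497. 212.   2.]
88 [506. 190. 142.]
96 [509. 183. 145.]
104 [512. 176. 144.]
112 [515. 169. 144.]
120 [518. 163. 145.]
128 [521. 156. 209.]
136 [523. 150. 213.]
144 [526. 144. 210.]
152 [528. 138. 204.]
160 [531. 131. 198.]
168 [534. 124. 194.]
176 [537. 117. 185.]
184 [540. 110. 181.]
192 [543. 102. 178.]
200 [546.  96. 182.]
208 [549.  90. 187.]
216 [551.  84. 191.]
224 [554.  77. 194.]
232 [557.  71. 198.]
240 [559.  66. 203.]
248 [562.  59. 205.]
256 [564.  54. 211.]
264 [566.  48. 214.]
272 [569.  42. 217.]
280 [571.  36. 221.]
288 [574.  30. 224.]
296 [576.  25. 227.]
304 [579.  19. 230.]
312 [582.  12. 230.]
320 [584.   7. 235.]
328 [586.   2. 238.]
336 [589.  -4. 241.]
344 [591. -10. 243.]
352 [599. -30. 224.]
360 [601. -35. 228.]
```

Call:
{"name": "send_rows", "arguments": {"rows": [[-0.028, 0, 0.03, 0, -1], [-0.028, 0, 0.03, 0, -1], [-0.028, 0.001, 0.03, 0, -1], [0, 0, 0.015, 0, -1], [0, 0, 0, 0, -1]]}}

```text
t: 2.7
ee_pos: [582.4, 0.2, 330.0]
orientation: [-1.745, -2.607, 0.005]
ft_force: [0.2, 0.5, -0.3]
width: 50.8
```

```bash
python3 -c "
from h import *
d=grab('wrist','w2'); d=grab('side','s2'); crop(d,230,150,370,290,5,'s2c'); d=grab('scene','c2'); crop(d,290,150,400,260,6,'c2c'); print(telemetry.get_obs()); plan([584.9,4.1,330],112.9)"
```

```text
{'t': 2.85, 'qpos': array([-1.73736926e-02,  3.28586367e-01,  1.69534835e+00, -4.45026695e-05,
        1.11651163e+00, -4.10562146e-01]), 'qvel': array([ 0.0118883 , -0.01081912, -0.00884106,  0.0001044 , -0.00233492,
       -0.00148736]), 'joint_torque': array([-4.20728568e-01, -4.79977977e+01, -2.72413766e+01,  3.56673414e-02,
        5.87575114e-02,  1.72622142e-03]), 'ee_pos': array([584.13110377,   1.74307613, 333.76744014]), 'orientation': array([1.74416312e+00, 2.61176290e+00, 9.20691465e-04]), 'ft_force': array([ 0.46661527, -0.23163395, -0.00237   ]), 'moment': array([ 0.02062377, -0.08555012,  0.0425264 ]), 'width': 39.064017680252945}
yaw 112.52914189425907 D [ 0.8  2.4 -3.8] n 1
[0.0019, 0.0016, 0.0038, -0.0065, 1]
```

View pics/s2c.png

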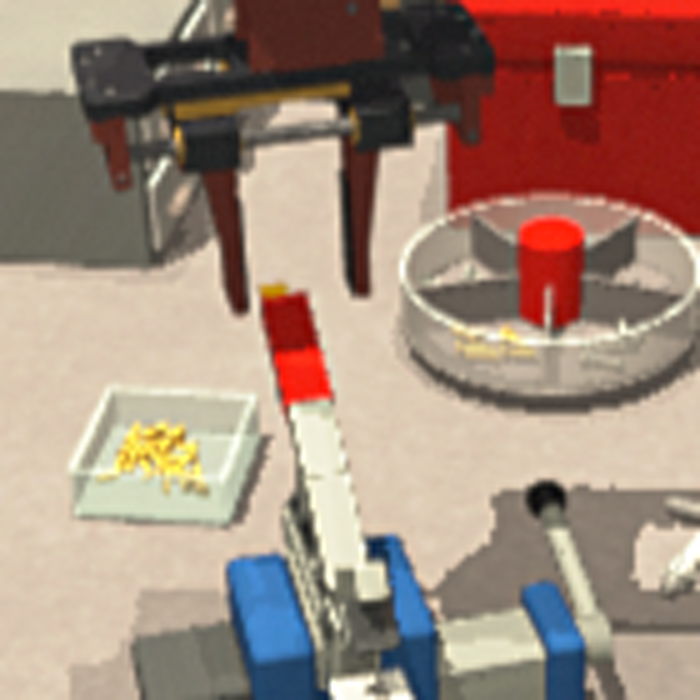

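View pics/c2c.png

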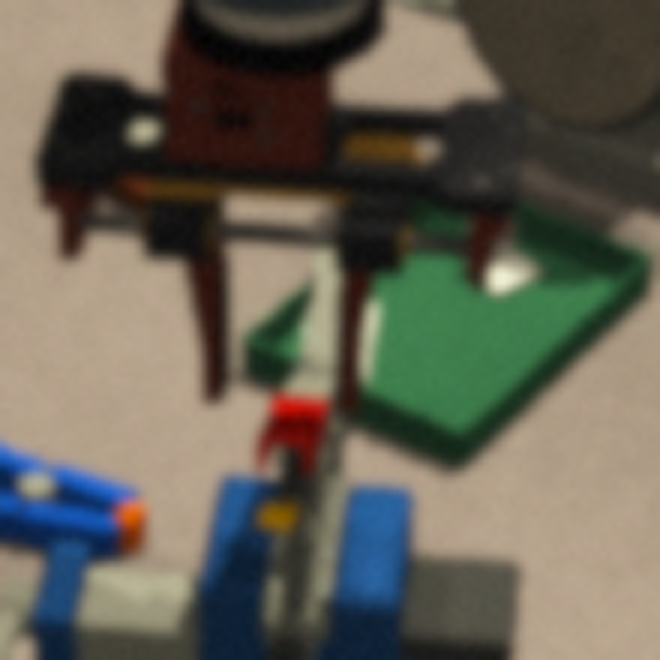

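View pics/w2.png

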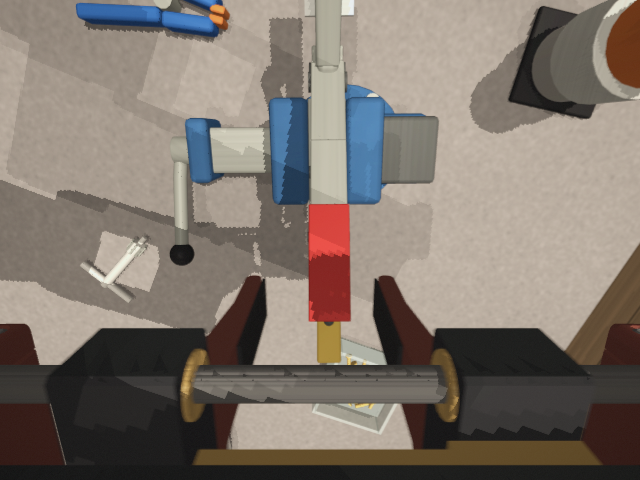

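```bash
python3 - <<'E'
from h import *
d=dict(np.load("w2.npz")); P=cloud(d); hsv=cv2.cvtColor(d["color"],cv2.COLOR_BGR2HSV)
v,u=np.mgrid[:480,:640]; win=(u>295)&(u<360)&(v>75)&(v<362)
red=win&((hsv[...,0]<8)|(hsv[...,0]>172))&(hsv[...,1]>130)&(P[...,2]>150)&(v>190)
Q=P[red];r=cv2.minAreaRect(Q[:,:2].astype(np.float32));print(r,cv2.boxPoints(r),Q.mean(0))
for vv in (230,280,310): 
    k=np.where(red[vv])[0]; print(vv,k.min(),k.max(),P[vv,(k.min()+k.max())//2])
yel=win&(hsv[...,0]>15)&(hsv[...,0]<35)&(hsv[...,1]>130)&(v>318);Q=P[yel&(P[...,2]>150)];print(Q.mean(0),Q.min(0),Q.max(0))
# finger tip points
for p in [(257,280),(382,280),(250,300),(390,300)]: print(p,P[p[1],p[0]])
plan([587,5,330],112.9)
E
```

```text
((584.5377807617188, 6.178028106689453), (22.936405181884766, 70.14090728759766), 23.047100067138672) [[560.25525   33.959618]
 [587.7146   -30.58288 ]
 [608.8203   -21.603561]
 [581.36096   42.938934]] [581.59688641  11.83906011 232.68199917]
230 309 348 [575.29131275  26.05070135 225.64081667]
280 309 349 [585.04561367   3.71175477 236.12359748]
310 309 349 [590.43296634  -9.41116103 242.38119599]
[601.4245698  -35.99428848 227.14302738] [591.61079058 -46.85751821 220.39267913] [610.96000631 -24.08120828 232.95812455]
(257, 280) [550.29550593  -0.98117061 257.04524991]
(382, 280) [603.72939285  21.32768955 257.36507227]
(250, 300) [ 5.50864190e+02 -4.87194043e-01  2.78168396e+02]
(390, 300) [603.89259284  21.1242155  277.42432157]
yaw 112.52914189425907 D [ 2.9  3.3 -3.8] n 1
[0.0019, 0.0039, 0.0038, -0.0065, 1]
```

Call:
{"name": "send_rows", "arguments": {"rows": [[0.003, 0.003, 0, -0.006, -1], [0, 0, 0, 0, -1], [0, 0, 0, 0, -1], [0, 0, 0, 0, -1], [0, 0, 0, 0, -1]]}}

```text
t: 3.35
ee_pos: [585.7, 6.2, 332.8]
orientation: [1.735, 2.619, 0.0]
ft_force: [0.6, -0.2, -1.0]
width: 0.7
```

Call:
{"name": "send_rows", "arguments": {"rows": [[0, 0, 0.006, 0, -1], [0, 0, 0.006, 0, -1], [0, 0, 0.006, 0, -1], [0, 0, 0.004, 0, -1], [0, 0, 0, 0, -1]]}}

```text
t: 3.85
ee_pos: [586.4, 5.1, 311.4]
orientation: [1.734, 2.616, -0.001]
ft_force: [-1.8, -4.2, 10.4]
width: 0.8
```

```bash
python3 -c "
from h import *
d=grab('wrist','w3'); d=grab('side','s3'); crop(d,230,150,370,310,5,'s3c');print(telemetry.get_obs())"
```

```text
{'t': 3.95, 'qpos': array([-0.01095571,  0.35593884,  1.71077763, -0.00200651,  1.07292828,
       -0.40997757]), 'qvel': array([ 0.0012778 , -0.00214744,  0.00066291,  0.0016263 ,  0.00169633,
        0.00043131]), 'joint_torque': array([ 2.45366044e+00, -4.38888323e+01, -2.39864820e+01,  1.25287246e+00,
       -4.76162899e-01, -3.22328776e-02]), 'ee_pos': array([586.36902097,   5.0714982 , 311.66249619]), 'orientation': array([ 1.73442332e+00,  2.61631202e+00, -6.60852757e-04]), 'ft_force': array([-2.52986388, -4.51003018, 11.02229374]), 'moment': array([-0.85148173,  0.18048591,  0.01564748]), 'width': 0.3043339157417554}
```

View pics/s3c.png

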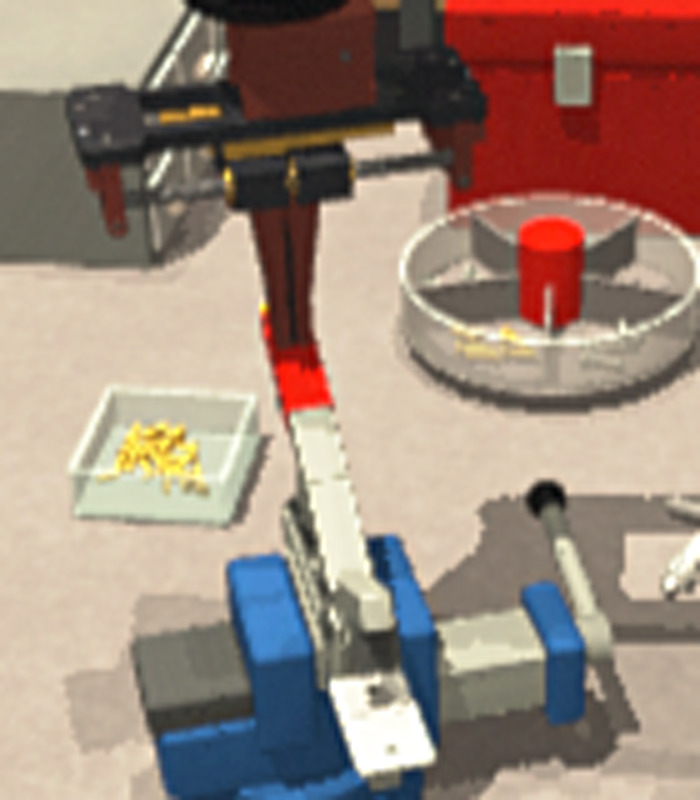

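View pics/w3.png

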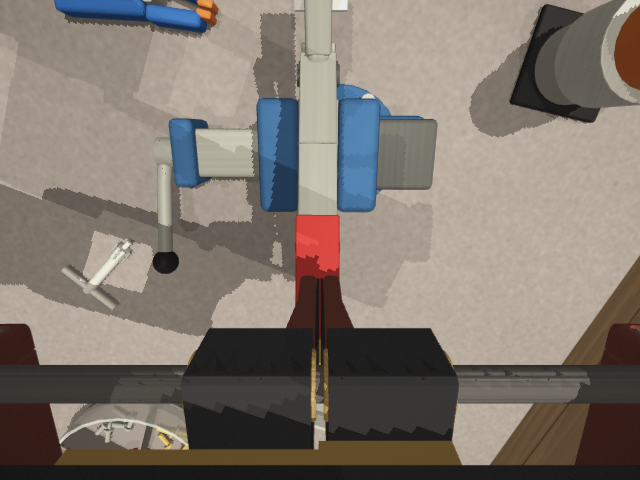

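Call:
{"name": "send_rows", "arguments": {"rows": [[-0.001, 0, 0.006, 0, -1], [-0.0005, 0, 0.006, 0, -1], [-0.001, 0, 0.006, 0, -1], [-0.0005, 0, 0.006, 0, -1], [0, 0, 0, 0, -1]]}}

```text
t: 4.45
ee_pos: [587.4, 2.7, 287.6]
orientation: [1.735, 2.617, 0.0]
ft_force: [-4.7, -2.2, 15.7]
width: 0.8
```

Call:
{"name": "send_rows", "arguments": {"rows": [[-0.001, 0, 0.006, 0, -1], [-0.0005, 0, 0.006, 0, -1], [-0.001, 0, 0.006, 0, -1], [-0.0005, 0, 0.006, 0, -1], [0, 0, 0, 0, -1]]}}

```text
t: 4.95
ee_pos: [587.8, 0.5, 261.8]
orientation: [-1.736, -2.618, 0.001]
ft_force: [-1.0, 0.6, 0.7]
width: 0.6
```

```bash
python3 -c "
from h import *
d=grab('side','s4'); crop(d,230,150,370,310,5,'s4c');o=telemetry.get_obs();print(o['ee_pos'],o['ft_force'],o['moment'])"
```

```text
[5.87856524e+02 4.60078450e-01 2.62061393e+02] [-0.97134478 -0.34682625  2.54836289] [ 0.10241137  0.07530337 -0.00969042]
```

View pics/s4c.png

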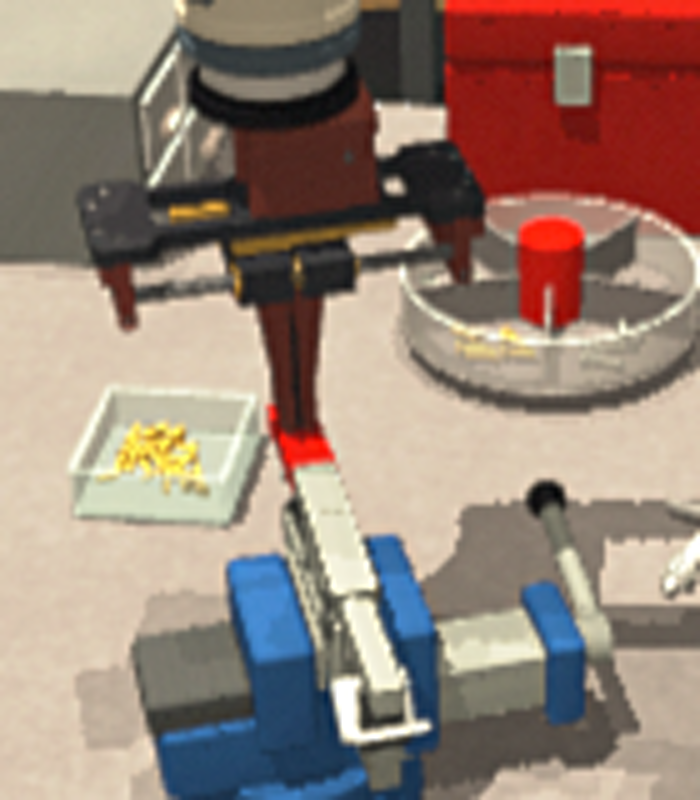

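Call:
{"name": "send_rows", "arguments": {"rows": [[-0.0005, 0, 0.004, 0, -1], [-0.0005, 0, 0.004, 0, -1], [-0.0005, 0, 0.003, 0, -1], [0, 0, 0.003, 0, -1], [0, 0, 0, 0, -1]]}}

```text
t: 5.5
ee_pos: [588.6, -1.0, 248.2]
orientation: [-1.736, -2.618, 0.001]
ft_force: [0.4, -0.2, 0.9]
width: 0.2
```

```bash
python3 -c "
from h import *
d=grab('side','s5'); crop(d,230,150,370,310,5,'s5c');o=telemetry.get_obs();print(o['ee_pos'],o['ft_force'],o['moment'])"
```

```text
[588.59748048  -0.96014729 248.43305983] [-0.48128302 -1.47576659  0.40465181] [-0.04993577 -0.05580936  0.10244445]
```

View pics/s5c.png

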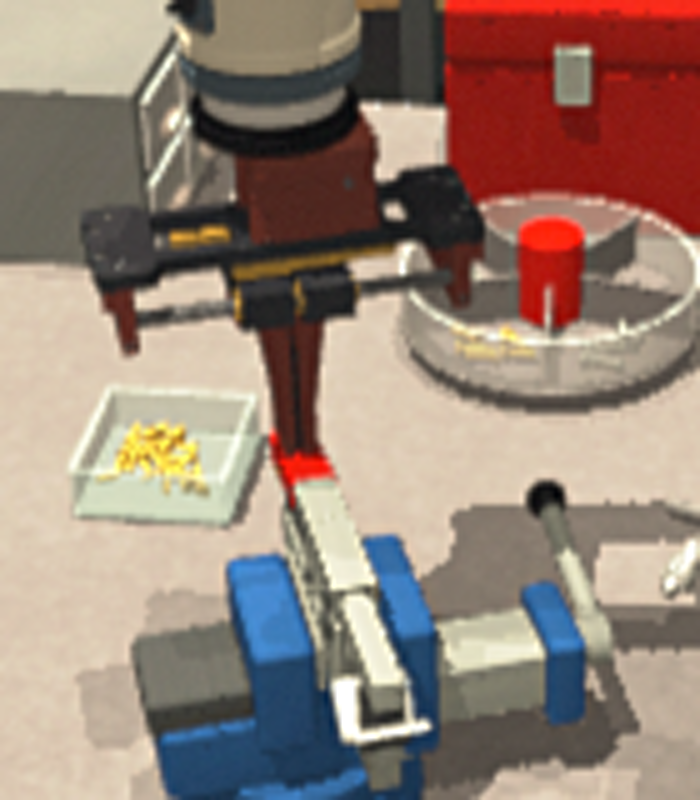

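Call:
{"name": "send_rows", "arguments": {"rows": [[0, 0, 0.002, 0, -1], [0, 0, 0.002, 0, -1], [0, 0, 0, 0, -1]]}}

```text
t: 5.85
ee_pos: [588.9, -1.2, 245.0]
orientation: [1.735, 2.618, -0.0]
ft_force: [-0.4, -2.7, 5.1]
width: 0.4
```

Contact against the stop, so the handle is home. I'll back off and look.

Call:
{"name": "send_rows", "arguments": {"rows": [[0, 0, -0.02, 0, -1], [0, 0, -0.04, 0, -1], [0.035, 0, -0.04, 0, 1], [0.035, 0, -0.04, 0, 1], [0, 0, 0, 0, 1]]}}

```text
t: 6.35
ee_pos: [563.9, 62.4, 385.3]
orientation: [1.729, 2.615, 0.01]
ft_force: [0.3, 0.0, 0.6]
width: 20.3
```

Call:
{"name": "send_rows", "arguments": {"rows": [[0, 0, 0, 0, 1], [0, 0, 0, 0, 1]]}}

```text
t: 6.55
ee_pos: [562.6, 59.3, 378.5]
orientation: [-1.735, -2.617, 0.002]
ft_force: [-0.1, -1.0, -0.4]
width: 36.8
```

```bash
python3 -c "
from h import *
d=grab('wrist','w6'); d=grab('side','s6'); crop(d,230,180,370,310,5,'s6c');o=telemetry.get_obs();print(o['ee_pos'],o['ft_force'],o['t'])
d=grab('scene','c6'); crop(d,290,150,400,260,6,'c6c')"
```

```text
[562.70166513  59.06334814 378.14566549] [ 0.0072558   0.38891779 -0.89985662] 6.65
```

View pics/s6c.png

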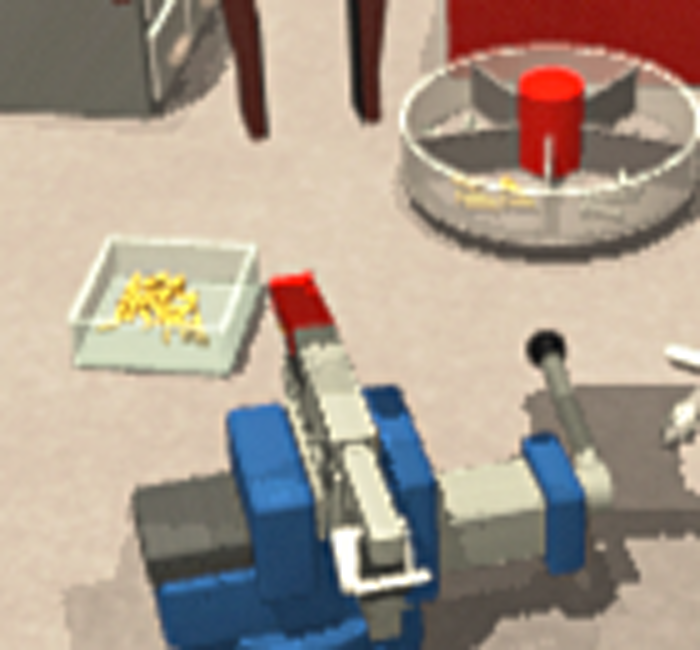

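View pics/w6.png

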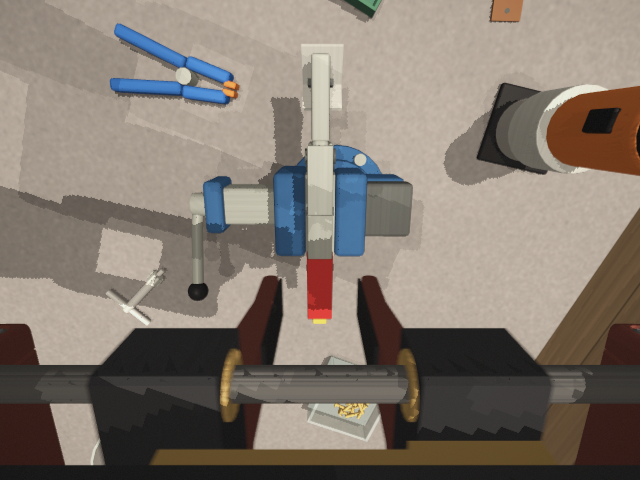

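View pics/c6c.png

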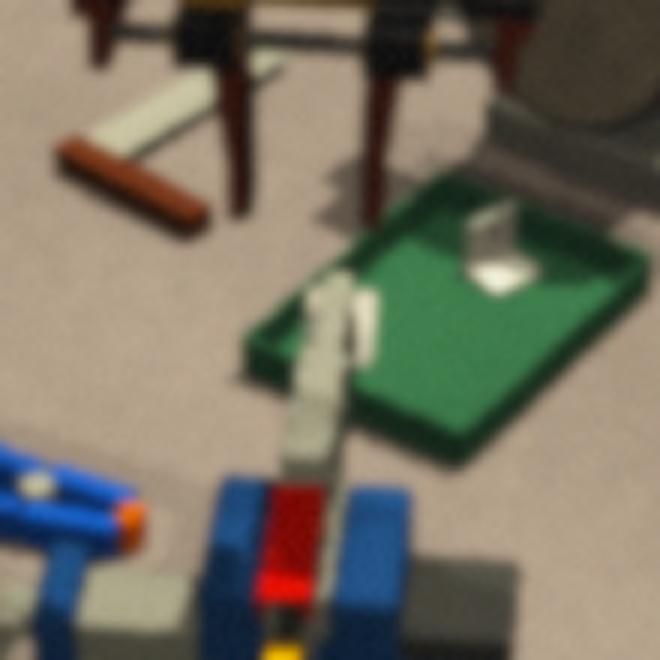

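```bash
python3 - <<'E'
from h import *
for n,w in [("w6",(295,300,345,340)),("c6",(320,245,352,280))]:
    d=dict(np.load(n+".npz")); P=cloud(d); hsv=cv2.cvtColor(d["color"],cv2.COLOR_BGR2HSV)
    v,u=np.mgrid[:480,:640]; win=(u>w[0])&(u<w[2])&(v>w[1])&(v<w[3])
    yel=win&(hsv[...,0]>15)&(hsv[...,0]<35)&(hsv[...,1]>130)&(P[...,2]>100);Q=P[yel];print(n,len(Q),Q.mean(0),Q.min(0),Q.max(0),u[yel].mean(),v[yel].mean())
    red=win&((hsv[...,0]<8)|(hsv[...,0]>172))&(hsv[...,1]>130);Q=P[red&(P[...,2]>130)];print(Q.mean(0),Q.min(0),Q.max(0))
    if n=="c6": crop(d,310,225,370,285,10,"c6d"); print(P[252:272:3,337].round(0))
d=dict(np.load("w6.npz"));P=cloud(d);print(P[255:330:5,320].round(0))
E
```

```text
w6 53 [602.22856769 -37.8717972  137.50754422] [596.09402048 -41.81724995 135.77939152] [608.26814333 -33.88915344 139.1650223 ] 319.1320754716981 320.47169811320754
[591.49043153 -11.63752187 167.79333425] [578.80085914 -24.59775704 165.25237136] [6.04274368e+02 5.07072779e-01 1.71060746e+02]
c6 63 [597.91270972 -28.05821026 133.29411971] [581.91602226 -45.14691833 108.82796013] [608.78853359  11.75623028 141.10621692] 336.3809523809524 260.3809523809524
[592.63281027 -13.55918681 159.73277523] [574.16715994 -27.89399121 130.6489093 ] [603.30380685  25.3148977  166.88120517]
[[590. -12. 145.]
 [593. -17. 140.]
 [598. -24. 138.]
 [602. -32. 136.]
 [606. -40. 135.]
 [569.  26.  50.]
 [569.  25.  39.]]
[[ 571.   38.  175.]
 [ 572.   35.  176.]
 [ 574.   30.  175.]
 [ 576.   26.  175.]
 [ 578.   21.  173.]
 [ 580.   17.  173.]
 [ 582.   12.  172.]
 [ 584.    7.  171.]
 [ 586.    3.  170.]
 [ 588.   -2.  169.]
 [ 590.   -7.  168.]
 [ 592.  -12.  168.]
 [ 595.  -18.  166.]
 [ 603.  -37.  137.]
 [ 636. -115.    1.]]
```

View pics/c6d.png

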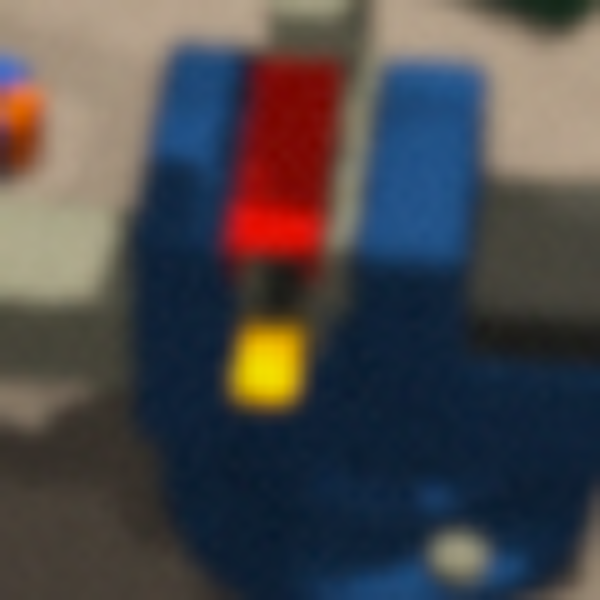

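```bash
python3 -c "
from h import *
plan([602.9,-37,260],112.9,5)"
```

```text
yaw 112.86260733841263 D [  40.1  -96.  -118.3] n 5
[-0.0208, -0.0001, 0.0237, -0.0001, 1]
[-0.0208, -0.0001, 0.0237, -0.0001, 1]
[-0.0208, -0.0001, 0.0237, -0.0001, 1]
[-0.0208, -0.0001, 0.0237, -0.0001, 1]
[-0.0208, -0.0001, 0.0237, -0.0001, 1]
```

Call:
{"name": "send_rows", "arguments": {"rows": [[-0.03, 0, 0, 0, 1], [-0.03, 0, 0, 0, 1], [-0.03, 0, 0.02, 0, 1], [-0.014, 0, 0.03, 0, 1], [0, 0, 0.03, 0, 1]]}}

```text
t: 7.2
ee_pos: [604.1, -38.6, 298.2]
orientation: [1.74, 2.616, -0.001]
ft_force: [-0.1, -0.4, -0.7]
width: 86.9
```

Call:
{"name": "send_rows", "arguments": {"rows": [[0, 0, 0.03, 0, 1], [0, 0, 0, 0, 1]]}}

```text
t: 7.4
ee_pos: [601.0, -36.7, 264.8]
orientation: [-1.733, -2.61, 0.007]
ft_force: [0.3, -0.3, -0.8]
width: 87.6
```

```bash
python3 -c "
from h import *
d=grab('wrist','w7'); d=grab('scene','c7'); crop(d,290,180,400,290,6,'c7c');plan([602.9,-37,204],112.9,1)"
```

```text
yaw 112.88431164733707 D [ -0.5  -0.6 -65.4] n 1
[-0.0003, -0.0007, 0.0654, -0.0003, 1]
```

View pics/w7.png

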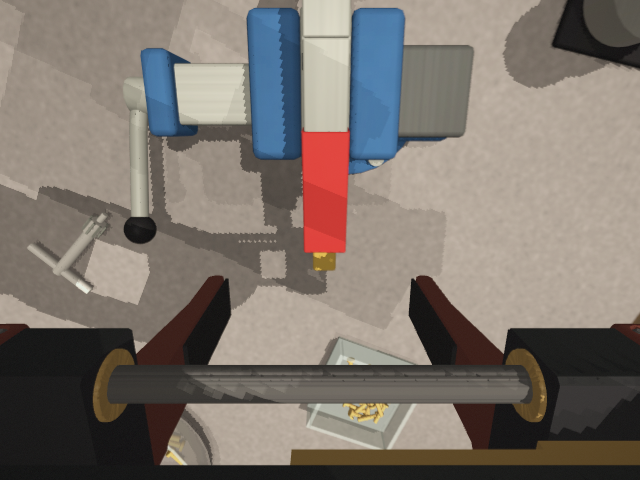

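View pics/c7c.png

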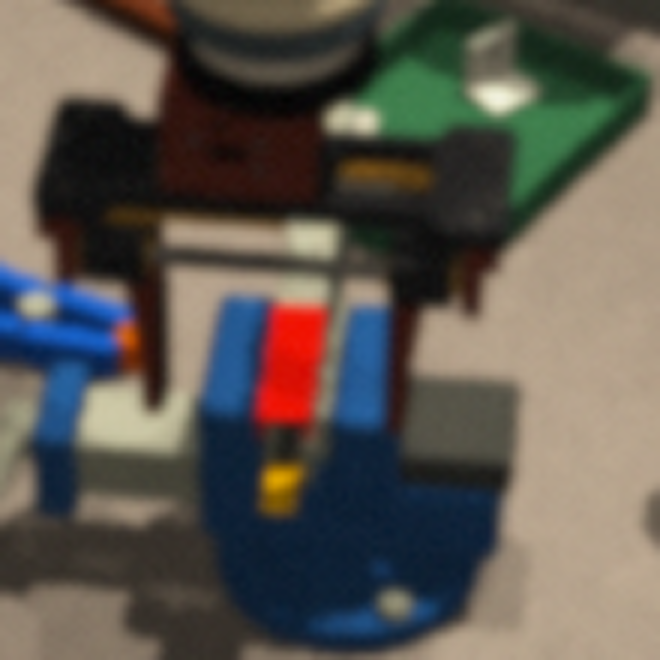

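Call:
{"name": "send_rows", "arguments": {"rows": [[0, 0.001, 0.03, 0, 1], [0, 0, 0.03, 0, 1], [0, 0, 0.005, 0, 1], [0, 0, 0, 0, 1]]}}

```text
t: 7.9
ee_pos: [604.8, -35.6, 205.7]
orientation: [1.736, 2.619, 0.0]
ft_force: [-1.1, -0.5, 0.2]
width: 88.1
```

```bash
python3 -c "
from h import *
d=grab('wrist','w8'); d=grab('scene','c8'); crop(d,290,180,400,290,6,'c8c');plan([602.9,-37,204],112.9,1)"
```

```text
yaw 112.91900407143574 D [-2.7 -1.3 -2.9] n 1
[-0.0001, -0.003, 0.0029, 0.0003, 1]
```

View pics/w8.png

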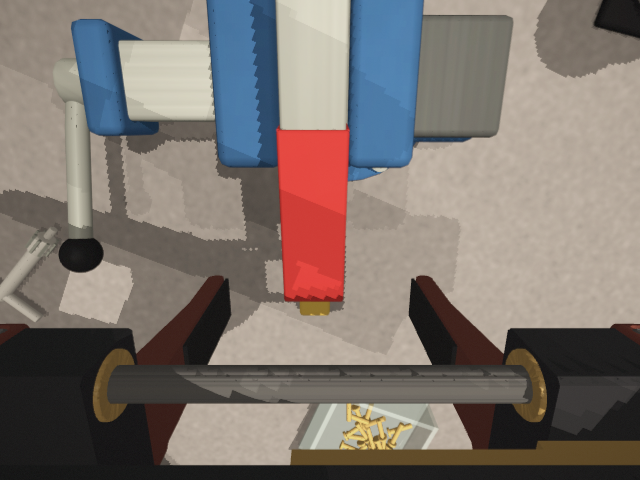

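View pics/c8c.png

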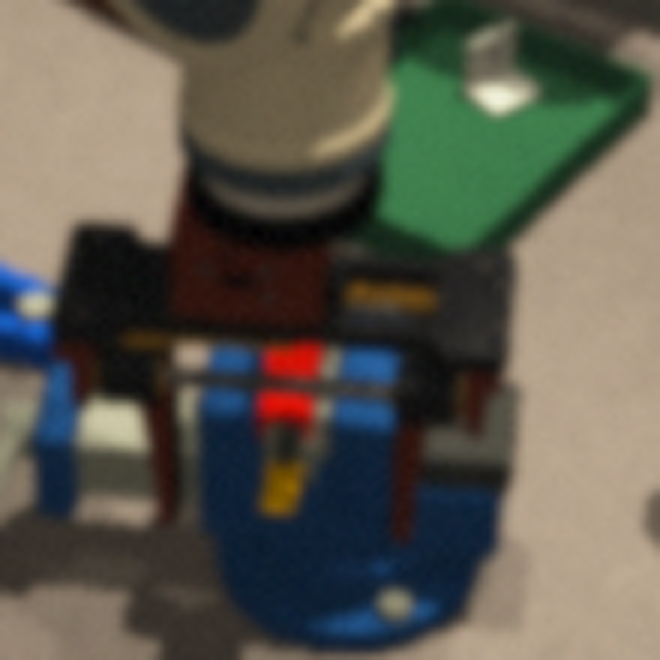

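Call:
{"name": "send_rows", "arguments": {"rows": [[0, -0.0025, 0.002, 0, -0.2], [0, 0, 0, 0, -0.5], [0, 0, 0, 0, -0.5], [0, 0, 0, 0, -0.5], [0, 0, 0, 0, -0.5]]}}

```text
t: 8.5
ee_pos: [602.2, -36.6, 203.1]
orientation: [1.736, 2.618, 0.0]
ft_force: [-0.6, 0.8, -0.6]
width: 51.3
```

```bash
python3 -c "
from h import *
d=grab('wrist','w9'); plan([602.9,-37,204],112.9,1)"
```

```text
yaw 112.9189260408602 D [ 0.7 -0.4  1. ] n 1
[-0.0006, 0.0005, -0.001, 0.0003, 1]
```

View pics/w9.png

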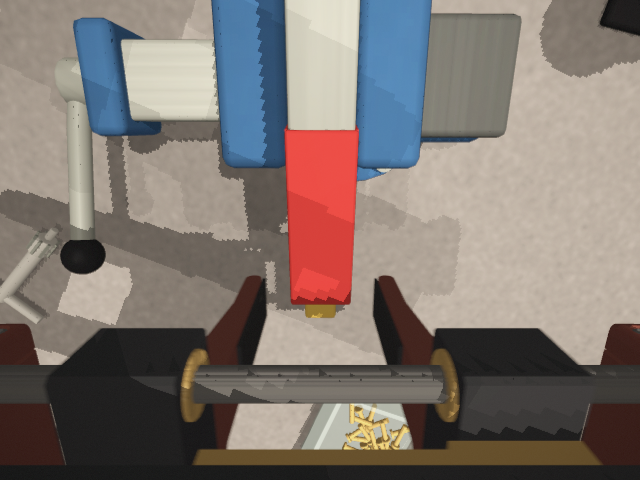

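Call:
{"name": "send_rows", "arguments": {"rows": [[0, 0, 0, 0, -1], [0, 0, 0, 0, -1], [0, 0, 0, 0, -1], [0, 0, 0, 0, -1], [0, 0, 0, 0, -1]]}}

```text
t: 9.05
ee_pos: [602.4, -36.5, 203.0]
orientation: [1.736, 2.618, 0.001]
ft_force: [-0.4, 0.1, -0.8]
width: 13.7
```

```bash
python3 -c "
from h import *
d=grab('wrist','w10'); o=telemetry.get_obs();print(o['width'],o['ft_force'],o['moment'])"
```

```text
13.485172368028097 [1.11449563 0.8132161  0.48508865] [ 0.09804335 -0.33226602  0.01986223]
```

View pics/w10.png

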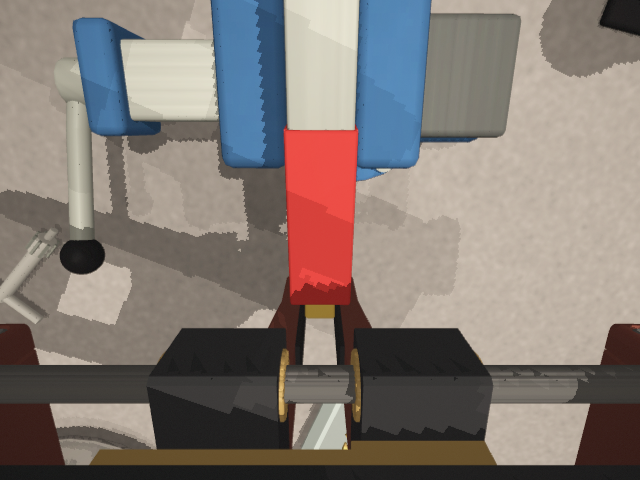

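Call:
{"name": "send_rows", "arguments": {"rows": [[0, 0, -0.005, 0, -1], [0, 0, -0.005, 0, -1], [0, 0, -0.005, 0, -1]]}}

```text
t: 9.4
ee_pos: [602.5, -37.2, 218.0]
orientation: [1.735, 2.617, -0.0]
ft_force: [4.1, -4.4, -5.2]
width: 13.6
```

Call:
{"name": "send_rows", "arguments": {"rows": [[0, 0, -0.004, 0, -1], [0, 0, -0.004, 0, -1]]}}

```text
t: 9.6
ee_pos: [602.3, -36.7, 226.2]
orientation: [1.736, 2.618, 0.0]
ft_force: [2.9, -1.6, -4.9]
width: 13.2
```

```bash
python3 -c "
from h import *
d=grab('wrist','w11'); d=grab('side','s11'); crop(d,230,180,370,310,5,'s11c');o=telemetry.get_obs();print(o['width'],o['ft_force'],o['moment'],o['ee_pos'])"
```

```text
13.623068085058863 [ 2.39891111 -2.5176458  -4.12142247] [-0.64914763 -0.76178907 -0.10230117] [602.2848111  -36.61065371 226.4876903 ]
```

View pics/w11.png

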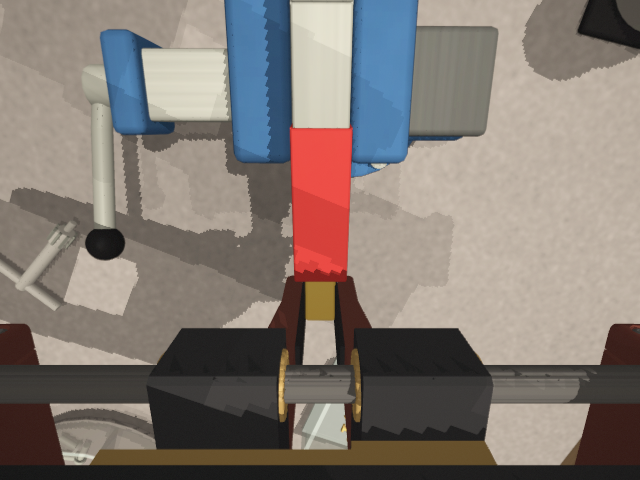

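View pics/s11c.png

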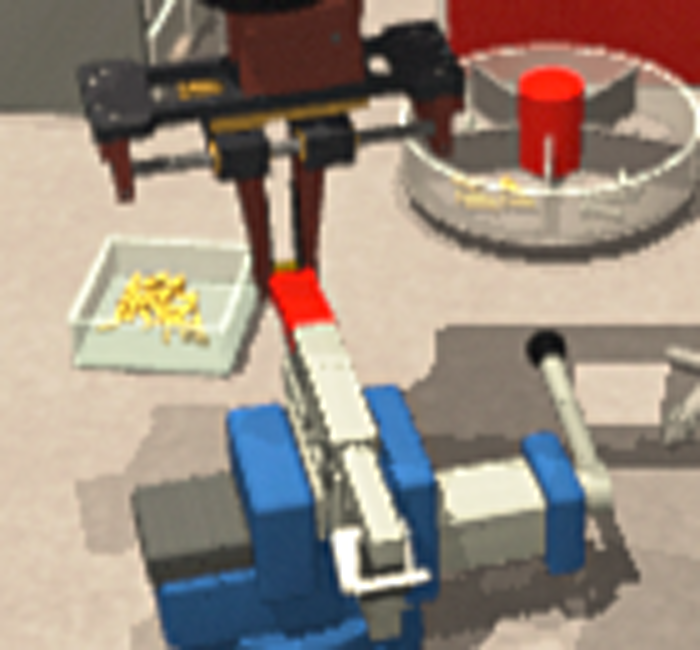

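Call:
{"name": "send_rows", "arguments": {"rows": [[0, 0, -0.004, 0, -1], [0, 0, -0.004, 0, -1], [0, 0, -0.004, 0, -1]]}}

```text
t: 10.0
ee_pos: [601.9, -35.9, 238.0]
orientation: [-1.735, -2.617, -0.001]
ft_force: [2.6, 4.0, -4.6]
width: 13.7
```

```bash
python3 -c "
from h import *
d=grab('side','s12'); crop(d,230,180,370,310,5,'s12c');o=telemetry.get_obs();print(o['width'],o['ft_force'],o['moment'],o['ee_pos'])"
```

```text
13.231696146241875 [ 1.39408714  2.04269274 -3.72087381] [ 0.23276186 -0.35814364 -0.01873847] [602.04344696 -35.96350272 238.71648768]
```

View pics/s12c.png

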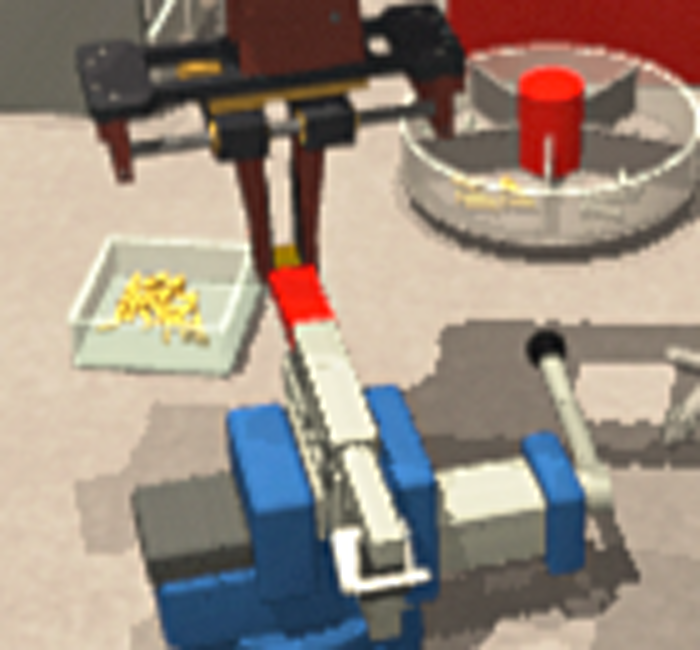

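Call:
{"name": "send_rows", "arguments": {"rows": [[0, 0, -0.006, 0, -1], [0, 0, -0.006, 0, -1], [0, 0, -0.006, 0, -1], [0, 0, -0.006, 0, -1], [0, 0, -0.006, 0, -1]]}}

```text
t: 10.55
ee_pos: [603.2, -38.5, 270.2]
orientation: [1.733, 2.615, -0.001]
ft_force: [2.4, -7.4, 2.9]
width: 13.6
```

```bash
python3 -c "
from h import *
d=grab('side','s13'); crop(d,230,180,370,310,5,'s13c');o=telemetry.get_obs();print(o['width'],o['ft_force'],o['moment'],o['ee_pos'])"
```

```text
13.434211112658055 [ 0.60593243 -9.67977415  6.01782731] [-1.84113051 -0.30222831 -0.00622627] [603.53422245 -38.56578931 271.24710376]
```

View pics/s13c.png

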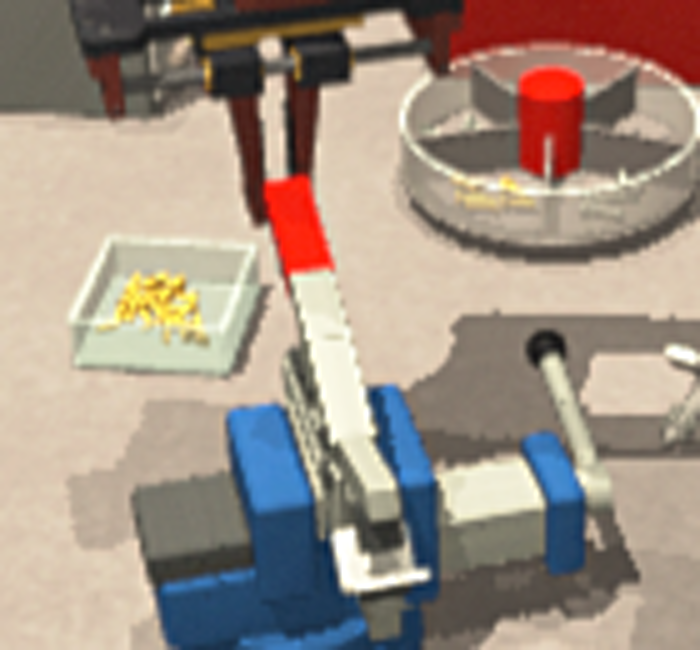

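Call:
{"name": "send_rows", "arguments": {"rows": [[0, 0, -0.007, 0, -1], [0, 0, -0.007, 0, -1], [0, 0, -0.007, 0, -1], [0, 0, -0.006, 0, -1], [0, 0, 0, 0, -1]]}}

```text
t: 11.1
ee_pos: [602.5, -37.1, 296.1]
orientation: [1.735, 2.617, 0.0]
ft_force: [3.9, -4.7, 0.1]
width: 13.6
```

```bash
python3 -c "
from h import *
d=grab('wrist','w14');d=grab('side','s14'); crop(d,230,180,370,310,5,'s14c');o=telemetry.get_obs();print(o['width'],o['ft_force'],o['moment'],o['ee_pos'])"
```

```text
13.5669500272154 [ 3.38106477 -4.84784251  3.11348934] [-0.83882698 -0.71746273 -0.07719904] [602.57644091 -37.18339794 295.67172205]
```

View pics/s14c.png

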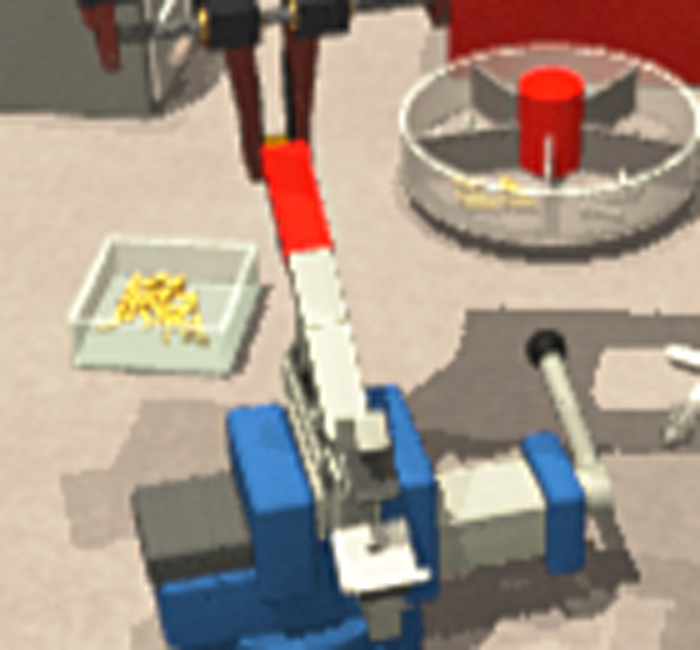

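View pics/w14.png

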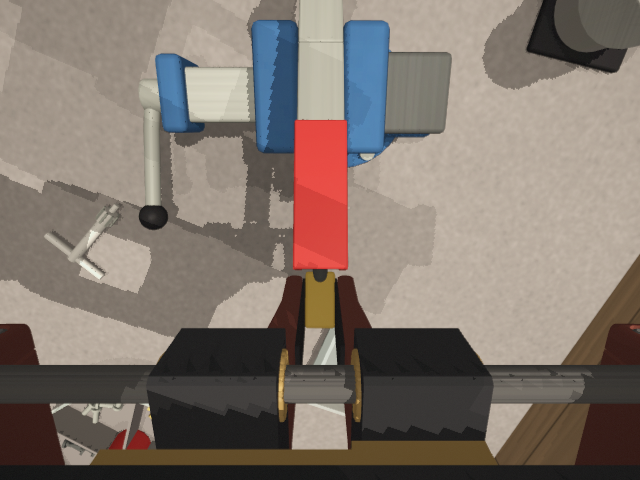

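Call:
{"name": "send_rows", "arguments": {"rows": [[0, 0, 0, 0, 1], [0, 0, 0, 0, 1], [0, 0, 0, 0, 1], [0, 0, -0.03, 0, 1], [0, 0, -0.045, 0, 1]]}}

```text
t: 11.7
ee_pos: [600.5, -36.2, 367.5]
orientation: [-1.732, -2.613, 0.005]
ft_force: [0.3, -0.4, 0.6]
width: 50.3
```

Call:
{"name": "send_rows", "arguments": {"rows": [[0.045, 0, -0.04, 0, 1], [0.045, 0, -0.025, 0, 1], [0.045, 0, 0, 0, 1], [0.04, 0, 0, 0, 1], [0, 0, 0, 0, 1]]}}

```text
t: 12.2
ee_pos: [535.4, 119.8, 427.5]
orientation: [-1.729, -2.621, -0.001]
ft_force: [-0.0, -0.7, 0.4]
width: 87.0
```

```bash
python3 -c "
from h import *
d=grab('wrist','w15');o=telemetry.get_obs();print(o['width'],o['ft_force'],o['ee_pos'],o['t'])
crop(d,260,60,380,180,5,'w15c')
d=grab('side','s15'); crop(d,280,230,340,320,8,'s15c')"
```

```text
87.8457903620614 [-0.16067337  0.39605467 -0.10769739] [536.3167452 118.1881794 427.3986018] 12.25
```

View pics/w15.png

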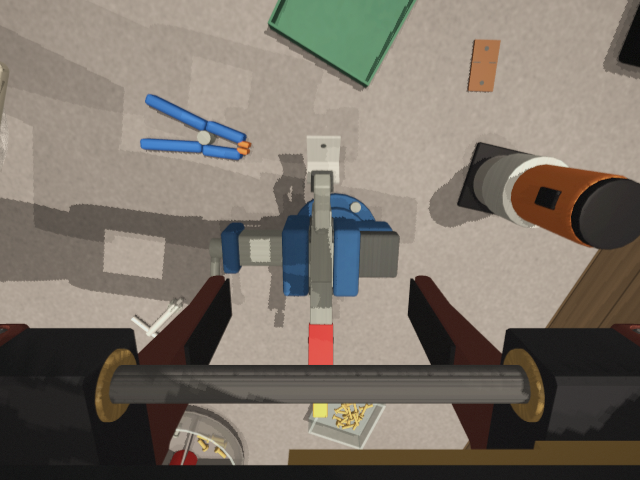

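View pics/s15c.png

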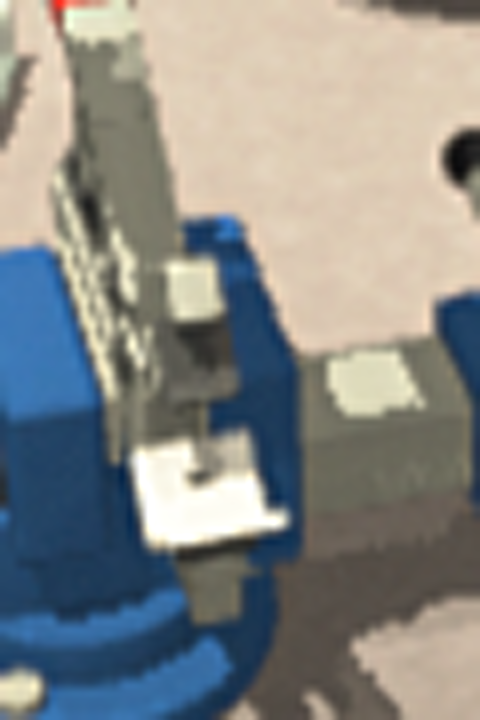

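```bash
python3 - <<'E'
from h import *
d=dict(np.load("w15.npz")); P=cloud(d)
for vv in range(128,200,4): print(vv,P[vv,323].round(0),P[vv,312].round(0))
v,u=np.mgrid[:480,:640]; win=(u>298)&(u<350)&(v>125)&(v<178)&(P[...,2]>125)&(P[...,2]<170)
Q=P[win];r=cv2.minAreaRect(Q[:,:2].astype(np.float32));print(len(Q),r,cv2.boxPoints(r),Q[:,2].min(),Q[:,2].max())
e=np.array([.3894,-.9211]);
s=(Q[:,:2]-[519.2,164.2])@e
k=v[win]
for vv in range(135,178,4): print(vv,s[k==vv].mean().round(1),Q[k==vv,2].mean().round(1),((Q[k==vv,:2]-[519.2,164.2])@[.9211,.3894]).min().round(1),((Q[k==vv,:2]-[519.2,164.2])@[.9211,.3894]).max().round(1))
E
```

```text
128 [508. 194.   1.] [494. 189.   2.]
132 [510. 190.   1.] [496. 184.   1.]
136 [509. 187. 157.] [500. 183. 155.]
140 [511. 184. 156.] [501. 180. 155.]
144 [512. 180. 151.] [503. 176. 151.]
148 [514. 177. 147.] [504. 172. 147.]
152 [516. 173. 143.] [506. 169. 143.]
156 [517. 169. 140.] [507. 165. 141.]
160 [519. 165. 135.] [509. 161. 134.]
164 [521. 162. 137.] [510. 157. 137.]
168 [522. 158. 141.] [512. 154. 140.]
172 [521. 159. 180.] [nan nan nan]
176 [521. 158. 206.] [514. 152. 183.]
180 [522. 156. 211.] [515. 149. 188.]
184 [523. 153. 213.] [516. 146. 192.]
188 [525. 150. 215.] [517. 144. 195.]
192 [526. 147. 211.] [528. 109.   2.]
196 [528. 143. 208.] [530. 104.   2.]
1209 ((517.1290283203125, 169.17779541015625), (31.974164962768555, 40.52968978881836), 22.612369537353516) [[494.5792  181.73788]
 [510.16266 144.32382]
 [539.67883 156.6177 ]
 [524.0954  194.03177]] 132.7536976742833 158.1252433667779
135 -25.6 154.7 -15.2 1.8
139 -22.0 155.2 -15.2 15.9
143 -18.2 151.4 -15.4 15.2
147 -14.4 147.9 -15.5 15.5
151 -10.4 143.9 -15.6 15.8
155 -6.3 140.3 -15.8 15.1
159 -2.0 136.1 -15.9 15.4
163 1.9 135.8 -16.0 15.4
167 5.6 139.1 -15.9 15.4
171 9.2 142.9 -15.7 15.3
175 12.9 145.2 -15.6 15.2
```

```bash
python3 -c "
from h import *
plan([511.7,182.7,260],112.93,4)"
```

```text
yaw 113.05366304845661 D [ -25.3   65.6 -167.3] n 4
[0.0176, 0.0006, 0.0418, 0.0005, 1]
[0.0176, 0.0006, 0.0418, 0.0005, 1]
[0.0176, 0.0006, 0.0418, 0.0005, 1]
[0.0176, 0.0006, 0.0418, 0.0005, 1]
```

Call:
{"name": "send_rows", "arguments": {"rows": [[0.035, 0.001, 0.02, 0.001, 1], [0.035, 0.001, 0.04, 0.001, 1], [0, 0, 0.045, 0, 1], [0, 0, 0.045, 0, 1], [0, 0, 0.015, 0, 1]]}}

```text
t: 12.8
ee_pos: [511.1, 178.0, 260.1]
orientation: [-1.737, -2.612, 0.009]
ft_force: [-0.0, -0.2, 0.6]
width: 87.6
```

Call:
{"name": "send_rows", "arguments": {"rows": [[0, 0, 0, 0, 1], [0, 0, 0, 0, 1]]}}

```text
t: 13.0
ee_pos: [513.6, 178.9, 265.0]
orientation: [-1.74, -2.616, 0.0]
ft_force: [0.9, 0.2, 0.4]
width: 87.9
```

```bash
python3 -c "
from h import *
d=grab('wrist','w16');d=grab('side','s16'); crop(d,250,180,370,320,5,'s16c');plan([511.7,182.7,224],112.93,1)"
```

```text
yaw 112.75236401366192 D [ -2.3   3.3 -42.2] n 1
[0.0039, -0.0008, 0.0422, -0.0031, 1]
```

View pics/w16.png

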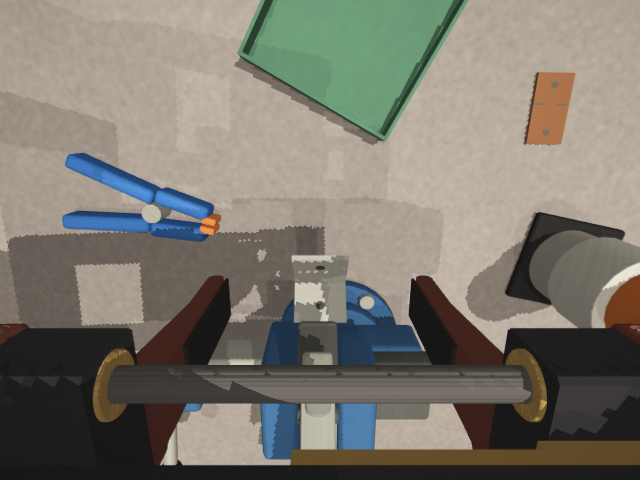

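View pics/s16c.png

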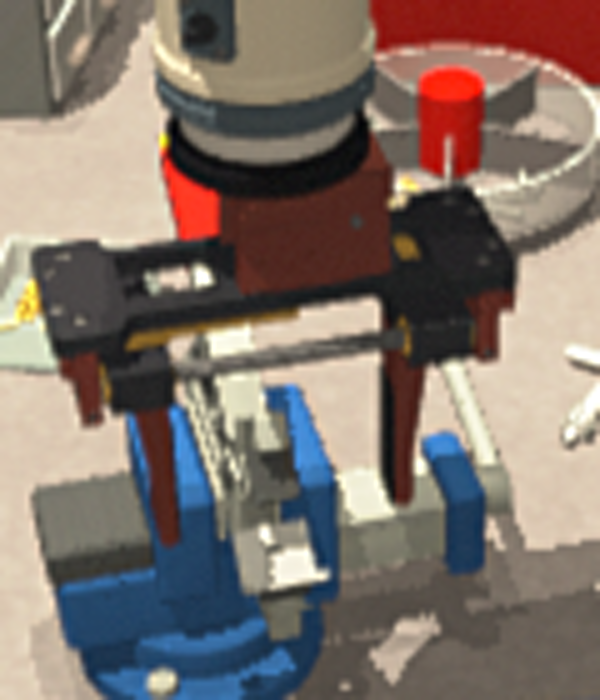

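Call:
{"name": "send_rows", "arguments": {"rows": [[0.006, -0.001, 0.012, -0.003, 1], [0, 0, 0.014, 0, 1], [0, 0, 0.01, 0, 1], [0, 0, 0.005, 0, 1], [0, 0, 0, 0, 1]]}}

```text
t: 13.6
ee_pos: [509.1, 184.7, 222.7]
orientation: [-1.734, -2.618, 0.003]
ft_force: [0.3, 0.4, 0.1]
width: 87.4
```

```bash
python3 -c "
from h import *
d=grab('wrist','w17');d=grab('side','s17'); crop(d,250,180,370,320,5,'s17c');d=grab('scene','c17'); crop(d,290,130,400,240,6,'c17c');plan([511,184.5,224],112.93,1);print(telemetry.get_obs()['ft_force'])"
```

```text
yaw 112.97228015680123 D [ 1.2 -0.4  0. ] n 1
[-0.0008, 0.001, -0.0, 0.0007, 1]
[-0.58631941 -0.16821732 -0.27293587]
```

View pics/w17.png

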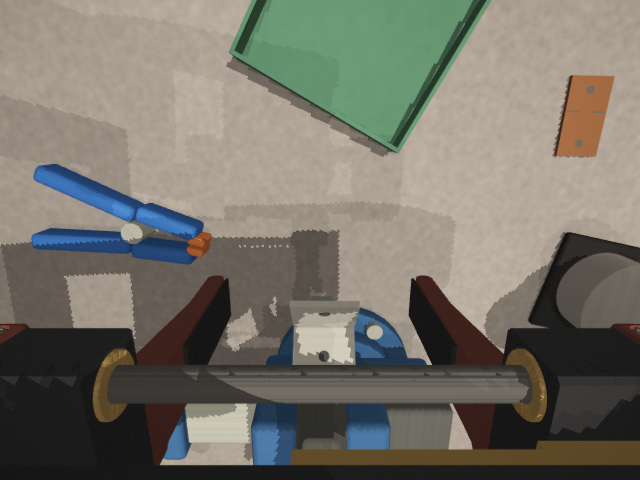

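View pics/s17c.png

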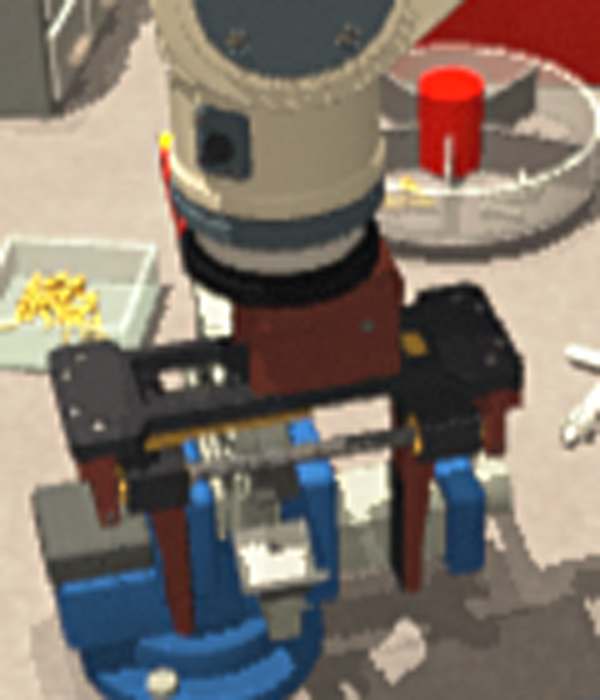

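Call:
{"name": "send_rows", "arguments": {"rows": [[0, 0.001, 0, 0, -0.25], [0, 0, 0, 0, -0.25], [0, 0, 0, 0, -0.25], [0, 0, 0, 0, -0.25], [0, 0, 0, 0, -0.25]]}}

```text
t: 14.25
ee_pos: [510.5, 185.2, 223.9]
orientation: [1.735, 2.619, 0.0]
ft_force: [-0.3, 0.8, -0.8]
width: 51.6
```

```bash
python3 -c "
from h import *
d=grab('wrist','w18');o=telemetry.get_obs();print(o['width'],o['ft_force'],o['ee_pos'],o['t'])"
```

```text
47.16084490387835 [ 0.29983429  1.04004917 -0.45826466] [510.5104779  185.20751516 223.87817954] 14.3
```

View pics/w18.png

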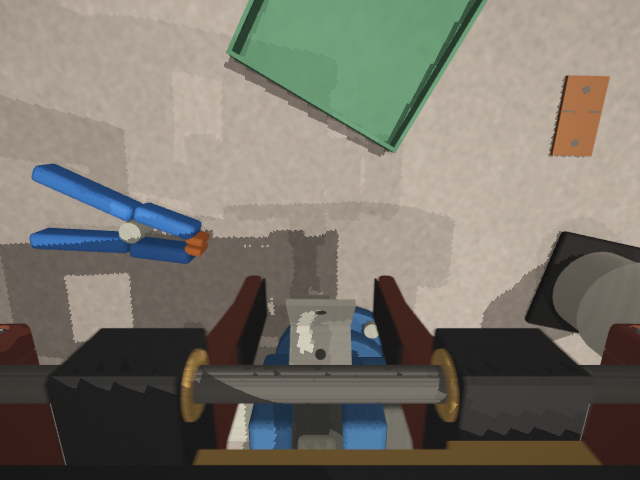

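Call:
{"name": "send_rows", "arguments": {"rows": [[0, 0, 0, 0, -0.5], [0, 0, 0, 0, -1], [0, 0, 0, 0, -1], [0, 0, 0, 0, -1], [0, 0, 0, 0, -1]]}}

```text
t: 14.8
ee_pos: [510.5, 185.2, 223.8]
orientation: [-1.735, -2.619, -0.0]
ft_force: [0.0, 0.6, -0.1]
width: 30.8
```

```bash
python3 -c "
from h import *
d=grab('wrist','w19');d=grab('side','s19'); crop(d,250,180,370,320,5,'s19c');o=telemetry.get_obs();print(o['width'],o['ft_force'],o['ee_pos'],o['t'])"
```

```text
31.015512210628238 [-0.84792604 -0.13591919 -1.09237759] [510.49656479 185.22935457 223.83275499] 14.9
```

View pics/w19.png

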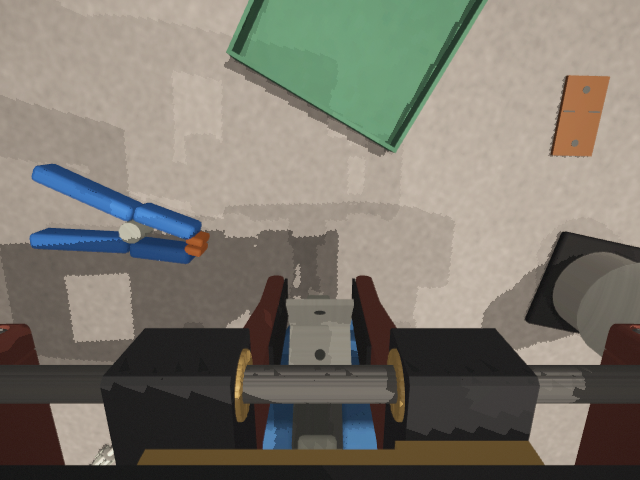

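View pics/s19c.png

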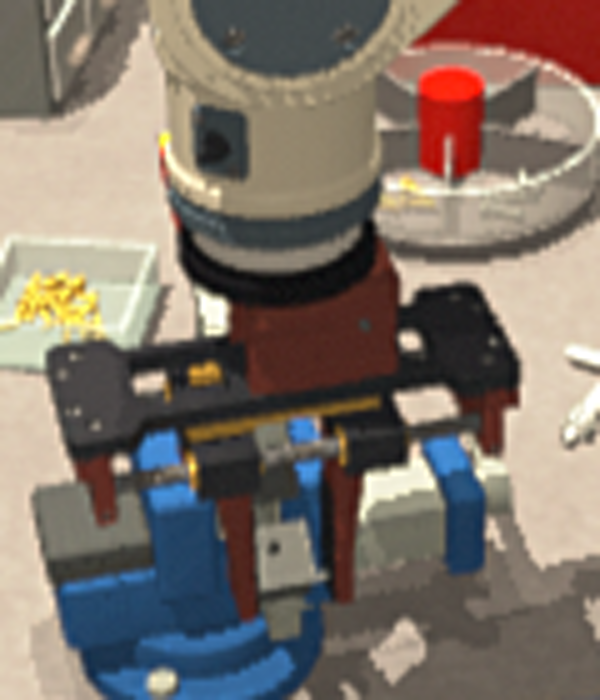

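Call:
{"name": "send_rows", "arguments": {"rows": [[0.003, 0, -0.004, 0, -1], [0.004, 0, -0.004, 0, -1], [0.004, 0, -0.004, 0, -1], [0.004, 0, -0.004, 0, -1], [0, 0, 0, 0, -1]]}}

```text
t: 15.4
ee_pos: [504.7, 199.7, 240.6]
orientation: [1.733, 2.619, 0.002]
ft_force: [0.2, 0.7, -1.0]
width: 30.9
```

Call:
{"name": "send_rows", "arguments": {"rows": [[0.01, 0, 0, 0, -1], [0.02, 0, 0, 0, -1], [0.02, 0, 0, 0, -1], [0.01, 0, -0.01, 0, -1], [0, 0, -0.01, 0, -1]]}}

```text
t: 15.9
ee_pos: [480.6, 255.3, 260.3]
orientation: [-1.732, -2.621, 0.001]
ft_force: [-0.1, 0.3, -0.8]
width: 31.2
```

```bash
python3 -c "
from h import *
d=grab('wrist','w20');d=grab('side','s20'); crop(d,230,180,370,320,5,'s20c');o=telemetry.get_obs();print(o['width'],o['ft_force'],o['ee_pos'],o['t'])"
```

```text
31.169556960091814 [ 0.48349159 -0.02927103 -1.00322875] [482.04377459 254.71536801 261.71644199] 16.0
```

View pics/w20.png

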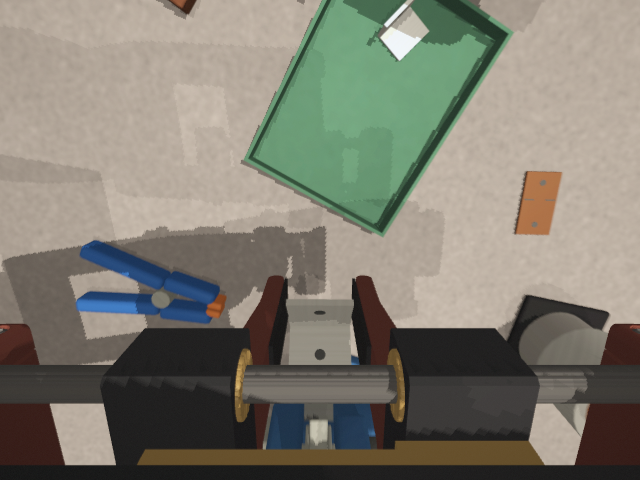

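View pics/s20c.png

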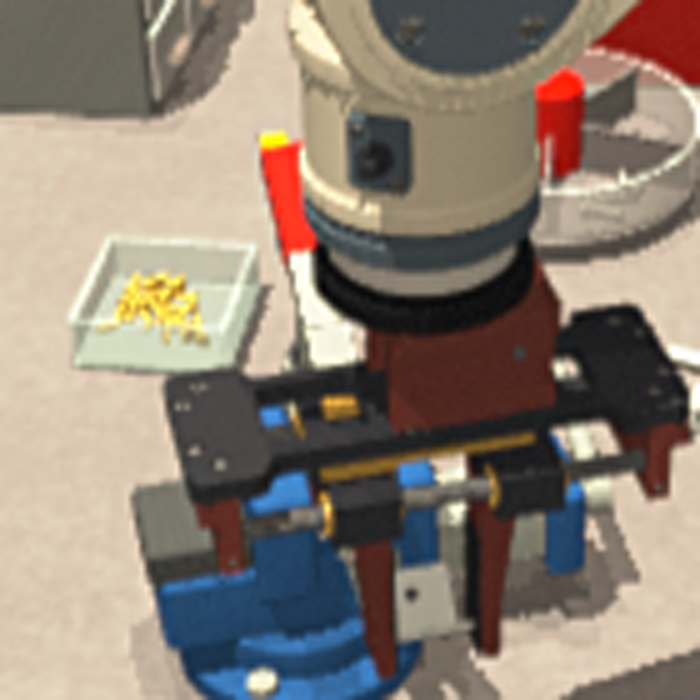

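```bash
python3 - <<'E'
from h import *
d=dict(np.load("w20.npz")); P=cloud(d)
for p in [(248,161),(381,234),(508,36),(325,120),(400,60),(405,35)]: print(p,P[p[1],p[0]].round(0))
plan([468,354,160],112.93,4)
E
```

```text
(248, 161) [404. 279.  28.]
(381, 234) [536. 265.  27.]
(508, 36) [557. 448.  27.]
(325, 120) [451. 336.   4.]
(400, 60) [490. 405.   6.]
(405, 35) [485. 423.   6.]
yaw 113.02164500524063 D [ -14.    99.3 -101.7] n 4
[0.0242, 0.0065, 0.0254, 0.0004, 1]
[0.0242, 0.0065, 0.0254, 0.0004, 1]
[0.0242, 0.0065, 0.0254, 0.0004, 1]
[0.0242, 0.0064, 0.0254, 0.0004, 1]
```

Call:
{"name": "send_rows", "arguments": {"rows": [[0.025, 0.0065, 0, 0, -1], [0.024, 0.0065, 0.01, 0, -1], [0.024, 0.0065, 0.03, 0, -1], [0.024, 0.0065, 0.03, 0, -1], [0, 0, 0.03, 0, -1]]}}

```text
t: 16.5
ee_pos: [467.9, 355.7, 159.4]
orientation: [1.733, 2.62, 0.005]
ft_force: [0.6, 0.0, -0.1]
width: 31.0
```

Call:
{"name": "send_rows", "arguments": {"rows": [[0, 0, 0.02, 0, -1], [0, 0, 0.015, 0, -1], [0, 0, 0.01, 0, -1], [0, 0, 0, 0, -1]]}}

```text
t: 16.9
ee_pos: [467.3, 353.0, 114.0]
orientation: [-1.735, -2.618, 0.002]
ft_force: [0.2, -0.6, -0.7]
width: 31.2
```

```bash
python3 -c "
from h import *
d=grab('wrist','w21');d=grab('side','s21');d=grab('scene','c21'); crop(d,310,150,420,260,6,'c21c');o=telemetry.get_obs();print(o['width'],o['ft_force'],o['ee_pos'],o['t'])"
```

```text
31.0679477099846 [-0.27216019 -0.05359378  0.10424059] [467.97001655 353.88367126 115.80181494] 17.05
```

View pics/w21.png

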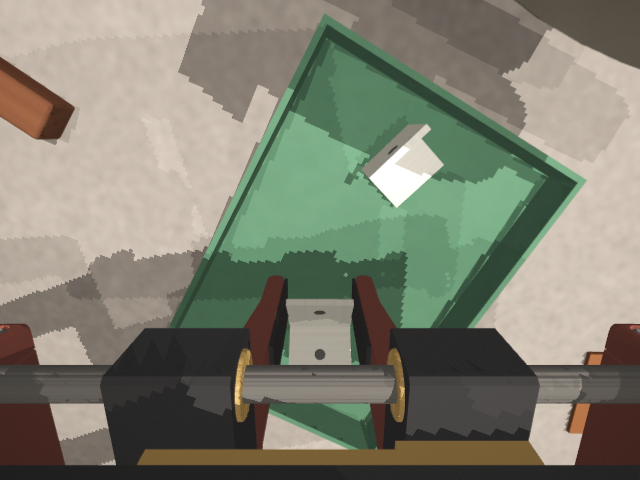

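View pics/c21c.png

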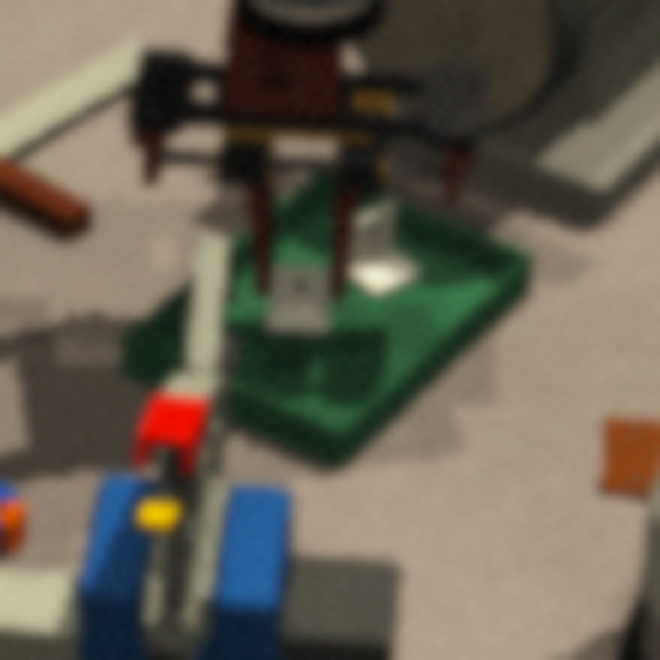

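Call:
{"name": "send_rows", "arguments": {"rows": [[0, 0, 0.006, 0, -1], [0, 0, 0.005, 0, -1], [0, 0, 0.002, 0, -1], [0, 0, 0, 0, -1]]}}

```text
t: 17.45
ee_pos: [467.1, 353.6, 101.4]
orientation: [-1.734, -2.619, 0.001]
ft_force: [-0.8, 0.6, -0.0]
width: 31.3
```

Call:
{"name": "send_rows", "arguments": {"rows": [[0, 0, 0.002, 0, -1], [0, 0, 0, 0, -1]]}}

```text
t: 17.65
ee_pos: [467.2, 353.7, 99.6]
orientation: [-1.734, -2.619, 0.0]
ft_force: [-0.4, 0.2, -0.6]
width: 30.9
```

Call:
{"name": "send_rows", "arguments": {"rows": [[0, 0, 0.0015, 0, -1], [0, 0, 0, 0, -1]]}}

```text
t: 17.85
ee_pos: [467.2, 353.7, 98.2]
orientation: [-1.734, -2.619, 0.0]
ft_force: [0.0, -0.4, 0.2]
width: 31.0
```

Call:
{"name": "send_rows", "arguments": {"rows": [[0, 0, 0.0015, 0, -1], [0, 0, 0, 0, -1]]}}

```text
t: 18.05
ee_pos: [467.4, 353.9, 96.8]
orientation: [-1.735, -2.619, -0.001]
ft_force: [0.1, 0.5, 0.6]
width: 31.3
```

```bash
python3 -c "
from h import *
d=grab('side','s22');crop(d,270,350,370,450,6,'s22c');d=grab('scene','c22'); crop(d,330,170,390,230,10,'c22c');d=grab('wrist','w22');o=telemetry.get_obs();print(o['width'],o['ft_force'],o['ee_pos'],o['t'])
P=cloud(d)
for v in range(300,364,6): print(v,P[v,300].round(0),P[v,320].round(0))"
```

```text
30.829023546958183 [0.3312291  0.75427028 0.66597501] [467.37682797 353.80946561  96.91006115] 18.2
300 [458. 352.  27.] [466. 356.  28.]
306 [458. 350.  29.] [467. 354.  29.]
312 [460. 345.  23.] [469. 349.  24.]
318 [463. 338.  16.] [472. 342.  17.]
324 [465. 331.  10.] [475. 335.   9.]
330 [467. 327.   8.] [477. 331.   9.]
336 [468. 325.  10.] [477. 329.  10.]
342 [469. 323.  12.] [478. 327.  13.]
348 [470. 320.  13.] [479. 325.  14.]
354 [470. 319.  17.] [480. 323.  17.]
360 [471. 317.  19.] [481. 321.  19.]
```

View pics/c22c.png

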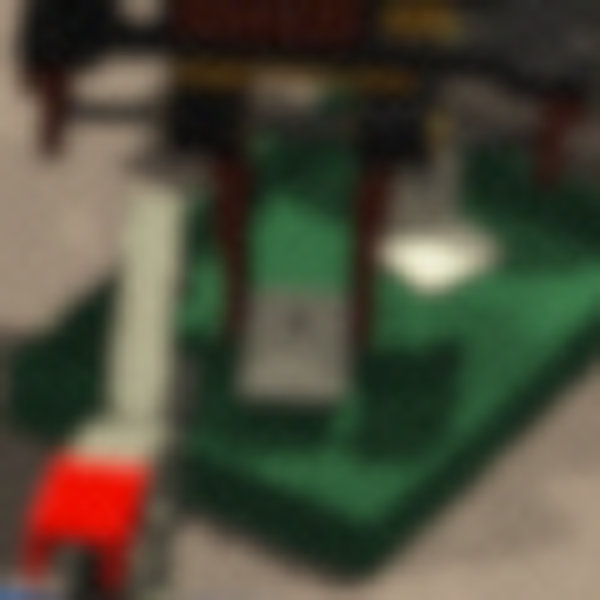

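Call:
{"name": "send_rows", "arguments": {"rows": [[0, 0, 0.0008, 0, -1], [0, 0, 0, 0, -1]]}}

```text
t: 18.4
ee_pos: [467.3, 354.1, 96.4]
orientation: [-1.735, -2.619, -0.001]
ft_force: [-0.5, 1.8, 4.2]
width: 31.1
```

Call:
{"name": "send_rows", "arguments": {"rows": [[0, 0, 0, 0, -0.1], [0, 0, 0, 0, 0.05], [0, 0, 0, 0, 0.05], [0, 0, 0, 0, 0.05]]}}

```text
t: 18.8
ee_pos: [467.2, 353.5, 95.8]
orientation: [-1.735, -2.619, 0.001]
ft_force: [0.8, 0.3, -0.3]
width: 45.9
```

```bash
python3 -c "
from h import *
d=grab('wrist','w23');o=telemetry.get_obs();print(o['width'],o['ft_force'],o['ee_pos'],o['t'])"
```

```text
45.93222988178644 [ 0.35778421  0.19238109 -0.51226537] [467.23490108 353.56403091  95.82811055] 18.85
```

View pics/w23.png

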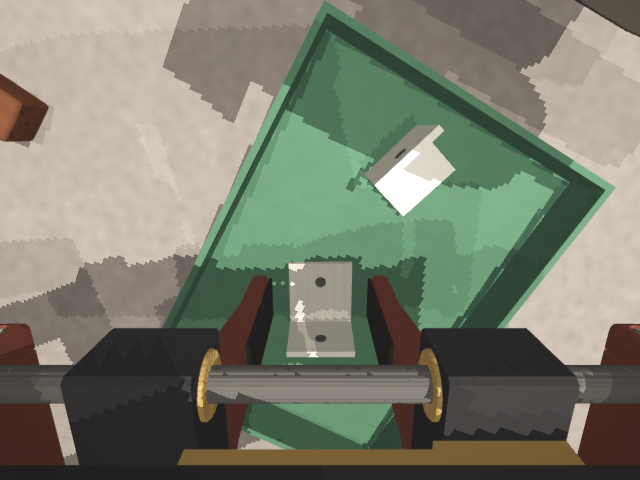

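Released; the bracket tipped over onto its front leaf, standing as an L between the fingers. I'll raise straight up.

Call:
{"name": "send_rows", "arguments": {"rows": [[0, 0, -0.01, 0, 0.05], [0, 0, -0.03, 0, 0.05], [0, 0, -0.045, 0, 0.05], [0, 0, -0.05, 0, 0.05], [0, 0, -0.05, 0, 0.05]]}}

```text
t: 19.35
ee_pos: [466.9, 353.4, 283.4]
orientation: [-1.735, -2.619, 0.0]
ft_force: [1.7, 1.4, 0.7]
width: 46.3
```

Call:
{"name": "send_rows", "arguments": {"rows": [[-0.03, 0, -0.03, 0, 0.05], [-0.03, 0, -0.02, 0, 0.05], [0, 0, 0, 0, 0.05], [0, 0, 0, 0, 0.05], [0, 0, 0, 0, 0.05]]}}

```text
t: 19.85
ee_pos: [490.0, 298.7, 330.1]
orientation: [-1.734, -2.619, 0.002]
ft_force: [-0.3, -0.4, 0.2]
width: 46.3
```

```bash
python3 -c "
from h import *
d=grab('wrist','w24');e=grab('side','s24');f=grab('scene','c24');crop(f,290,130,400,270,5,'c24c');o=telemetry.get_obs();print(o['width'],o['ft_force'],o['ee_pos'],o['t'],o['qvel'])
P=cloud(d)
np.save('P24.npy',P)"
```

```text
45.891745356550885 [ 0.09856241 -0.48558027 -0.65886793] [490.02497665 298.98305449 329.80599654] 20.0 [ 0.00061756 -0.00085326 -0.00260535 -0.00116174  0.00027426 -0.00127921]
```

View pics/w24.png

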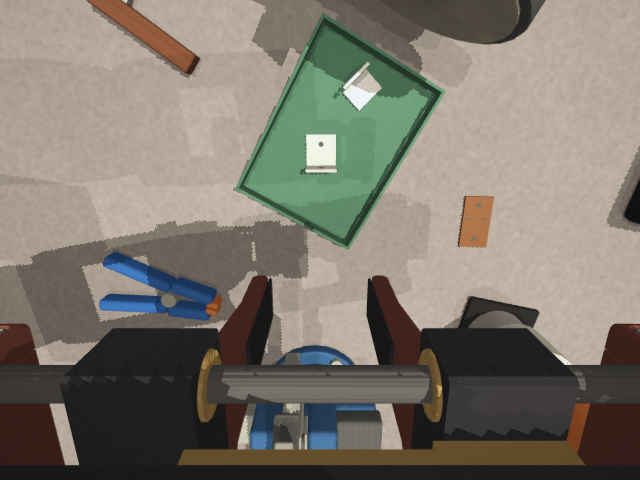

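View pics/c24c.png

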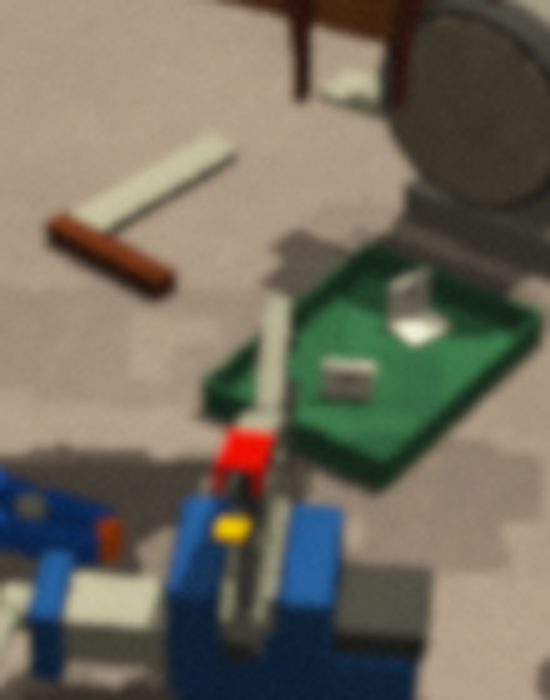

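View pics/s24.png

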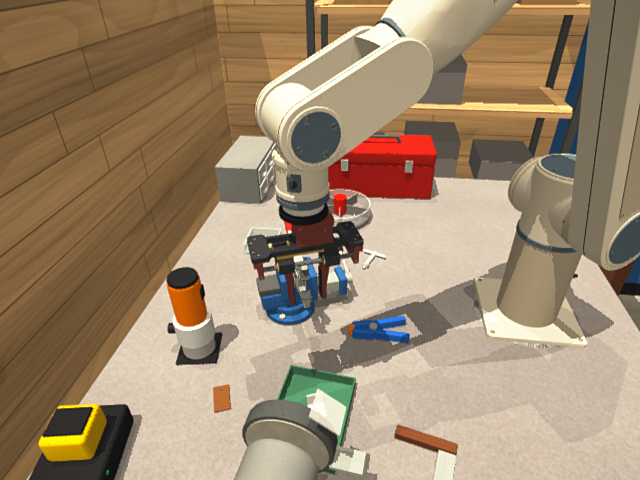

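```bash
python3 - <<'E'
from h import *
P=np.load('P24.npy')
for v in range(136,174,3): print(v,P[v,312].round(1),P[v,330].round(1))
d=np.load("w24.npz")
Q=[P[171,310],P[171,330]]; c=np.nanmean(Q,0)[:2]-[479.5,364.5]; a=np.radians(-6.65)
print("tray xy",c@[np.cos(a),np.sin(a)],c@[-np.sin(a),np.cos(a)])
E
```

```text
136 [454.1 360.1   7.4] [471.9 367.6   6.8]
139 [455.2 357.1   5.1] [473.1 364.8   7.9]
142 [456.5 354.3   6.2] [474.3 361.9   8.2]
145 [nan nan nan] [475.7 359.    5.9]
148 [458.9 348.5   7.1] [476.9 356.1   6.5]
151 [460.1 345.6   7.7] [478.1 353.2   7.3]
154 [461.3 342.6   6.9] [479.4 350.3   7. ]
157 [462.6 339.6   5.3] [480.6 347.4   7.6]
160 [463.8 336.7   7.4] [482.1 344.3   5.2]
163 [465.  333.9   8.3] [483.3 341.4   6.8]
166 [466.2 331.3  12.9] [484.1 339.   13.7]
169 [467.1 330.1  30. ] [484.2 337.6  31.6]
172 [468.2 327.5  31.9] [487.3 332.2   4.1]
tray xy -0.23868631968144502 -33.036694598771014
```

```bash
python3 -c "
from workcell import ctrl
print(ctrl.close_job())"
```

```text
the job is handed in; nothing more can be done
None
```

The job is done and handed in. The bracket lies on the tray floor, the pliers stand open, and the run took about 20 s of the 64 s allowed.

- **Locking:** I pressed the handle down with closed fingers until it snapped over centre. After I backed off, the pictures showed it staying locked, with the handle top near 168 mm and the strip folded.
- **Release:** I gripped the yellow tab and lifted it to its stop. The pliers did not break open within the stated 0.15 to 0.4 rad; the handle only moved once I lifted further. I kept hold of the tab up to fully open, then let go.
- **Bracket:** I held it by the front leaf's side edges and moved it out of the die forward and up at a slant. I set the fold on the tray floor with about 4 N of contact and opened the fingers. It tipped onto its front leaf and now stands as an L.

**Last checks:**
- The fold is at about tray x 0, y -33 mm, on the floor and well clear of the walls and the sample.
- The upright leaf is near square; I judged the fold angle from depth readings, not measured it directly.
- The pliers were still open, and the clamp, router and try square looked undisturbed. The dish and chuck key were not in the last close views, but the arm worked well clear of them.
- The arm was about 22 cm above the tray and touching nothing.

The camera's and the arm's positions disagreed by 2 to 3 mm sideways, and I corrected for that by eye before each grasp.

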